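# Clamp the drilled block and present the long lag bolt over its hole

### The job

Turn the vise crank clockwise (as you face it) until the jaw clamps the drilled wooden block firmly and leave it clamped, then take the longest of the four lag bolts out of its rack and carry it over the shelf divider without bumping the divider. Finish while still holding the bolt in the gripper: upright, still, its point centred over the hole in the block and hovering about a centimetre above it, ready for the driver, without ever having touched the block with it. Leave all the other things on the shelf where they are.

Things in the scene. Friction and masses are not known exactly. Their poses are not given: they have to be found in the camera images.
- vise: Grey machine vise, fixed. Base 210 x 100 mm, 30 mm high; origin at the centre of its underside. Its x axis runs along the screw from the crank (robot's side, -x) to the fixed jaw, whose face is at x = +60 mm. Both jaws reach up to z = 75 mm. The crank axis is parallel to x at y = 0, z = 50 mm. A nut block at x = -97 to -79 mm reaches z = 80 mm.
- jaw: Moving steel jaw of the vise, 26 x 90 x 44 mm. Its origin starts at the vise's origin when the crank is at 0 and slides along the vise's +x by 7 mm per radian of crank; its clamping face is at its own x = 0 (z = 31 to 75 mm). It stays where it is left: the screw is self-locking.
- crank (a joint): Crank angle, rad, 0 (open) to 2.75; growing = clockwise seen from the robot = closing; starts at 0 to 0.5. The grip stands 45 mm from the crank axis at angle 0.37 + value from the vise's +y towards +z: starts left, goes over the top to the right. It turns with about 3 N at the grip; the block is met on both sides at about 2.0, then resistance rises; 2.3 to 2.5 clamps it well.
- crank_grip (a point): Centre of the crank's black cylindrical grip sleeve: 16 mm diameter, 42 mm long, parallel to the vise's x axis, at vise x = -135 mm. The sleeve spins freely on its pin. The crank arm lies 31 mm to its +x side. Pinch it from above with the fingers closing across the vise's x axis.
- work: Drilled pine block, loose, standing on the vise's bed (30 mm up) between the jaws: 46 mm along the vise's x (the clamped thickness), 70 mm wide, 60 mm high, so its top is 90 mm above the shelf. Origin at the centre of its underside. It shifts by some millimetres when clamped.
- work_hole0 (a point): Centre of the mouth of the 15 mm wide, 40 mm deep hole in the block's top face (at the centre of the top, z up).
- rack: Plywood bolt rack fixed to the shelf, 60 x 235 x 45 mm high, origin at the centre of its underside; four 33 mm deep, 13.5 mm wide holes in a row along its y axis at y = -82.5, -27.5, +27.5 and +82.5 mm, one bolt standing in each, point down; the bolts' order varies.
- bolt_long: Longest black lag bolt: 12 mm shank, 119 mm over all, hexagon head at z = 110 to 119 mm, 19 mm across flats (corners on its x axis and every 60 deg, flats facing 30, 90, 150 deg). Origin at the centre of its point, z up to the head. Stands point down in the rack, origin 12 mm above the shelf, head top at 131 mm, 35 mm or more above the other three.
- bolt_a: A shorter lag bolt, 84 mm over all, otherwise alike, standing in the rack. Leave it.
- bolt_b: A shorter lag bolt, 84 mm over all, standing in the rack. Leave it.
- bolt_c: The shortest lag bolt, 69 mm over all, standing in the rack. Leave it.
- divider: Aluminium shelf divider fixed between rack and vise: an upright sheet 300 mm long along its x, 10 mm thick, 100 mm high, on a 40 mm wide foot 4 mm thick. Origin at the centre of its underside; its +y side is the vise's side.
- turnbuckle: Stainless turnbuckle lying on the shelf, 225 mm long along its x, 31 mm wide, 16 mm high; origin under its centre. Bystander.
- drawer_knob: White nylon drawer knob, 32 mm wide, 29 mm high; origin under its centre. Bystander.
- cup: Blue sorting cup, 72 mm across, 80 mm high; origin under its centre. Bystander.
- carton: Small cardboard carton, 100 x 70 x 50 mm high; origin under its centre. Bystander.
- tape: Tape measure, 75 x 35 x 65 mm high; origin under its centre. Bystander.
Mind the look-alikes: they are no part of the job. Leave any orange look-alike of the bolt_long alone.

How it is judged:
By the outcome, as a careful person would: the job done as asked, in the order asked, and still so for the second after the job is handed in, while the arm keeps its last pose, push and grip.
It also fails if it takes over 64 s, if anything falls off the work surface, if the arm or the gripper's body presses on something with over 40 N, if the wrist force passes 120 N, or if a joint passes its speed limit or range.

### The arm

A 7-joint arm with a two-finger parallel gripper is mounted at the origin on the work surface. World frame = base frame: x ahead of the robot, y to its left, z up, the work surface at z = 0. Lengths are in m, angles in degrees, forces in N, time in s.
With the tool pointing down it reaches from about 0.35 to 0.9 m from the base axis. Payload 8.1 kg.
Tool frame: the origin (TCP) lies midway between the tips of the shut fingers; the grasp point (between the pads) lies 19 mm behind it; y points along the fingers, z is the direction in which the jaws open and shut, and the axes are right-handed (so a half turn about y gives the same grasp; the last joint's range is limited). The gripper opens to 92 mm and grips with 3 to 60 N. Pads are 19 mm wide; open, the fingers measure 130 mm over their backs; the gripper's body (75 mm by 190 mm) begins 47 mm behind the grasp point.
Start: joints at [-76.467, 24.895, 1.432, 90.138, -0.665, 64.973, -4.303], TCP at [0.208, 0.589, 0.227] pointing down, gripper open.
Joint ranges: [-149.89, 149.89], [-25.12, 119.58], [-72.63, 75.52], [4.76, 147.25], [-75.54, 255.54], [6.69, 114.76], [-157.13, 157.13]. Speed limits (degrees/s): [127.2, 127.2, 172.46, 172.46, 180, 180, 180].

### API

Orientations are given as [roll, pitch, yaw] about the fixed x, y, z axes, in that order (R = Rz(yaw) Ry(pitch) Rx(roll)).
In Python, from bench import manip gives the robot as it stands.
- The arm moves only by the tool carry_out, never from a script. Its argument "commands" is a list that holds one entry, the list of rows, each a list of 7 numbers: the shift along the world's x, y, z in units of 50 mm (1.0 is 50 mm), then the turn, a rotation vector about the world's x, y, z in units of 8 degrees (1.0 is 8 degrees), then the finger opening in mm, from 0 to 91.8. A call has exactly 10 rows; each row is the pose to reach, as a shift and turn from the pose commanded when the call began; what a row does not reach only later rows make up. A row lasts 1/10 s, in which the tool goes at most 50 mm and 8.59 degrees, less where a joint would pass 70% of its speed; a pose out of reach is approached as far as the arm can. A call with a gripper value outside its range is refused whole. The fingers move at their own pace and stop on an object; "newtons" is the grip in N (left out, the last holds). Time passes only in rows, so rows that repeat a pose let the fingers close, or fill a call up. It gives the time, the measured TCP pose, the force and the opening at its end, in the units of the state.
- manip.sense(): the state, without advancing time (a new reading comes with each control period).
- manip.camera(name): name is "scene" or "top" or "wrist"; returns a dict with "pixels" (420x560x3 uint8, red, green, blue), "depth" (420x560 float32, m along the optical axis (not along the pixel's ray), 0 where there is no reading), "mtx" (3x3 intrinsics, pixels), "rvec" (rotation vector, rad) and "tvec" (3), from world to camera coordinates, as OpenCV has them. Camera axes: x right, y down, z forward; pixel columns grow to the right and rows downward; lengths in m; the calibration is good to about 2 mm. A picture is of the moment at which its call begins.
- manip.job_done(): hands the job in, once; it reports no verdict.
The state is a dict: "clock": time; "qpos": joint angles; "qvel": joint speeds; "effort": joint torques, N m; "ee_pos": TCP position; "tool_rot": TCP orientation; "wrist_force": force on the tool from outside, world axes, zero at the start; "torque": the same for the moment, N m; "finger_gap": opening from 0.0 (shut) to 1.0 (fully open).
Only numpy, scipy, OpenCV 4.12 (cv2) and the standard library are available. Lean on these libraries where they do the work, as an engineer would, in place of code of your own. Each camera call takes 0.05 s, during which the arm holds its last target. There are 200 camera calls.

## Working session

There is one attempt and no reset: what is moved stays moved. The work goes in short steps, Python scripts to look and compute and a tool call to move; the robot and the scene stay as the last step left them, time stands still between calls to the robot, and variables do not carry over. Pictures are saved under pics/ and viewed, about 8 in all and at most 12, crops included, and the job is handed in when it is done.

Besides the shell and the picture viewer there is one more tool, called after "Emit:" as name(argument=value, ...) on one line, values as JSON. carry_out: Moves the arm, as the interface text tells. Its arguments: {"type":"object","properties":{"commands":{"type":"array","items":{"type":"array","items":{"type":"array","items":{"type":"number"}}}},"newtons":{"type":"number"}},"required":["commands"]}

```bash
mkdir -p pics; ls; cat > h.py <<'E'
import numpy as np, cv2
from bench import manip
def cap(n):
    c=manip.camera(n); R=cv2.Rodrigues(np.array(c["rvec"],float))[0]; t=np.array(c["tvec"],float).ravel()
    K=np.array(c["mtx"],float); d=c["depth"]; v,u=np.mgrid[:d.shape[0],:d.shape[1]]
    P=np.stack([(u-K[0,2])/K[0,0]*d,(v-K[1,2])/K[1,1]*d,d],-1)
    W=(P-t)@R   # R^T (P-t)
    W[d<=0]=np.nan
    return c["pixels"],W,(K,R,t)
def save(img,name,s=1):
    img=cv2.cvtColor(img,cv2.COLOR_RGB2BGR)
    cv2.imwrite("pics/"+name,cv2.resize(img,None,fx=s,fy=s,interpolation=cv2.INTER_CUBIC))
def proj(p,cal):
    K,R,t=cal; q=K@(R@np.array(p,float)+t); return q[:2]/q[2]
E
python3 - <<'E'
from h import *
for n in("scene","top"):
    p,W,c=cap(n); save(p,n+"0.png",1.4); np.savez(n+"0.npz",p=p,W=W,K=c[0],R=c[1],t=c[2]); print(n,-c[1].T@c[2])
print(manip.sense())
E
```

```text
pics
scene [ 1.12757637 -0.64646309  1.16161479]
top [0.31253573 0.00643638 1.42228074]
{'clock': 0.1, 'qpos': array([-76.46877455,  24.93277062,   1.43155728,  90.18323491,
        -0.66294171,  64.97187468,  -4.30292858]), 'qvel': array([ 0.0833953 , -0.11320343,  0.03666452, -0.18373493,  0.01551579,
       -0.06889534, -0.02081561]), 'effort': array([ 2.85980976e-03, -6.69125676e+01,  9.87802818e-01, -3.15146041e+01,
       -6.05813437e-02,  3.74123768e-02,  6.25892358e-05]), 'ee_pos': array([0.20761878, 0.58903803, 0.22602462]), 'tool_rot': array([-9.00790957e+01, -9.08878971e-03, -1.94136489e+01]), 'wrist_force': array([-0.47477063,  0.42608023,  0.31676107]), 'torque': array([ 0.02497986, -0.0161409 , -0.02561367]), 'finger_gap': 0.9971522075501261}
```

View pics/scene0.png

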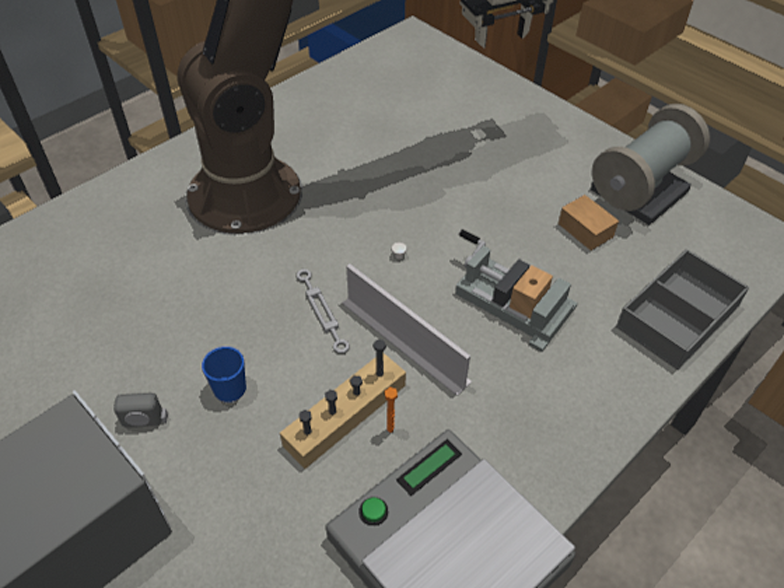

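View pics/top0.png

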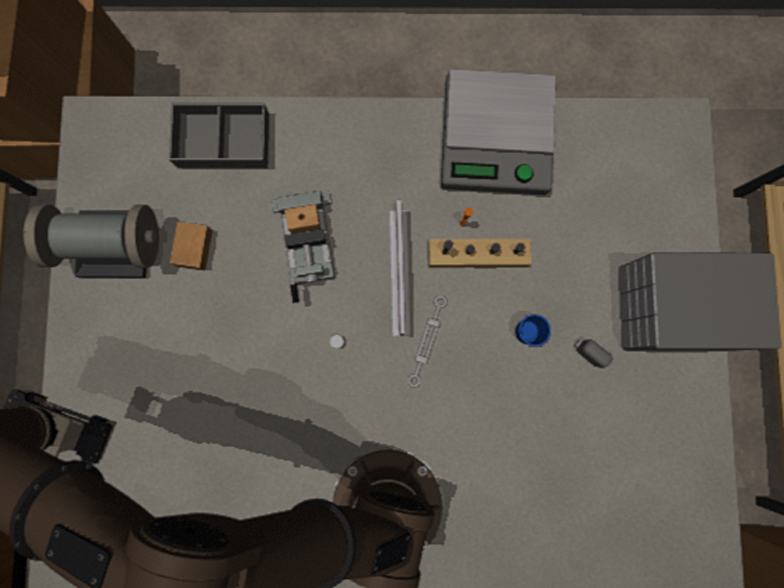

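Scene picture: the tall black bolt stands at (379,345) at the divider end of the rack, and the shorter ones are at (356,385), (331,402) and (305,422). The orange look-alike is at (391,400), outside the rack. The vise is at (520,295), its grip at (470,237), the block's hole at (533,281). In the top picture: bolt (448,246), grip (296,292), hole (302,216). I choose the black one at (379,345).

```bash
cat > m.py <<'E'
from h import *
S=np.load("scene0.npz");T=np.load("top0.npz")
def clus(W,p,lo,hi,cond):
    m=np.all((W>lo)&(W<hi),-1)&cond; q=W[m]; return q
for n,D in(("scene",S),("top",T)):
    W,p=D["W"],D["p"].astype(int); mx=p.max(-1)
    f=lambda x,y:np.round(W[int(y/1.4),int(x/1.4)],4)
    if n=="top": print("pts grip",f(296,294),"hole",f(302,216),"blk",f(292,222),"bolt",f(448,243),"divtop",f(399,205),f(403,330),"rack",f(432,262),f(527,262),f(527,243), "orange",f(467,211))
    else: print("pts grip",f(468,237),"blk",f(524,283),"bolt",f(379,345),"divtop",f(348,268),f(467,355),"rack",f(290,440),f(400,365))
    # rack top
    q=clus(W,p,[.3,-.4,.040],[.75,.0,.049],np.ones(mx.shape,bool)&(p[...,0]>p[...,2]+40))
    print(n,"rack",len(q),cv2.minAreaRect(q[:,:2].astype(np.float32)),q[:,2].mean())
    q=clus(W,p,[.3,-.4,.115],[.75,.0,.14],mx<90); print("bolt head",len(q),q.mean(0),q.min(0),q.max(0))
    q=clus(W,p,[.3,0.05,.082],[.75,.35,.1],(p[...,0]>p[...,2]+40)); print("blk",len(q),cv2.minAreaRect(q[:,:2].astype(np.float32)),q[:,2].mean())
    q=clus(W,p,[.3,0.05,.05],[.45,.35,.12],mx<45); print("grip",len(q),q.mean(0),q.min(0),q.max(0),cv2.minAreaRect(q[:,:2].astype(np.float32)))
    q=clus(W,p,[.3,-.1,.097],[.75,.08,.104],mx>0); print("div",len(q),cv2.minAreaRect(q[:,:2].astype(np.float32)),q[:,2].mean())
E
python3 m.py
```

```text
pts grip [0.4774 0.2054 0.0698] blk [0.6392 0.1807 0.0852] bolt [ 0.5793 -0.1351  0.1309] divtop [ 0.3924 -0.0379  0.0963] [ 0.6798 -0.0237  0.0968] rack [ 0.5746 -0.329   0.0471] [ 0.5668 -0.071  -0.0036]
scene rack 1415 ((0.6046570539474487, -0.21566762030124664), (0.23489128053188324, 0.11253613978624344), 89.86489868164062) 0.04272426421111351
bolt head 64 [ 0.58018937 -0.13372335  0.12678675] [ 0.56951199 -0.14359416  0.11736067] [ 0.58856193 -0.12277971  0.13458748]
blk 343 ((0.6499989032745361, 0.1936524361371994), (0.04738331213593483, 0.07421480864286423), 10.623258590698242) 0.08691893081157356m.py:15: RuntimeWarning: Mean of empty slice.
  q=clus(W,p,[.3,0.05,.05],[.45,.35,.12],mx<45); print("grip",len(q),q.mean(0),q.min(0),q.max(0),cv2.minAreaRect(q[:,:2].astype(np.float32)))
  ret = um.true_divide(
Traceback (most recent call last):
  File "m.py", line 15, in <module>
    q=clus(W,p,[.3,0.05,.05],[.45,.35,.12],mx<45); print("grip",len(q),q.mean(0),q.min(0),q.max(0),cv2.minAreaRect(q[:,:2].astype(np.float32)))
                                                                                 ~~~~~^^^
ValueError: zero-size array to reduction operation minimum which has no identity
```

```bash
sed -i 's/\[.45,.35,.12\],mx<45/[.53,.35,.12],mx<55/' m.py; python3 m.py
```

```text
pts grip [0.4774 0.2054 0.0698] blk [0.6392 0.1807 0.0852] bolt [ 0.5793 -0.1351  0.1309] divtop [ 0.3924 -0.0379  0.0963] [ 0.6798 -0.0237  0.0968] rack [ 0.5746 -0.329   0.0471] [ 0.5668 -0.071  -0.0036]
scene rack 1415 ((0.6046570539474487, -0.21566762030124664), (0.23489128053188324, 0.11253613978624344), 89.86489868164062) 0.04272426421111351
bolt head 64 [ 0.58018937 -0.13372335  0.12678675] [ 0.56951199 -0.14359416  0.11736067] [ 0.58856193 -0.12277971  0.13458748]
blk 343 ((0.6499989032745361, 0.1936524361371994), (0.04738331213593483, 0.07421480864286423), 10.623258590698242) 0.08691893081157356
grip 67 [0.48026355 0.20527361 0.07281888] [0.45982136 0.19608192 0.0624084 ] [0.49828523 0.21677561 0.07943676] ((0.4794100224971771, 0.20504333078861237), (0.03901742026209831, 0.01617247797548771), 11.3287353515625)
div 164 ((0.5374341011047363, -0.0315265953540802), (0.29404324293136597, 0.011226393282413483), 1.506710171699524) 0.09874448627943934
pts grip [0.4714 0.2064 0.0766] hole [0.6534 0.1986 0.0672] blk [0.6339 0.2167 0.0934] bolt [ 0.5791 -0.1311  0.1299] divtop [ 0.6709
[... 222 characters left out ...]
027340292930603, 0.23504355549812317), 0.09542568027973175) 0.045065355391159426
bolt head 29 [ 0.57675644 -0.13196961  0.13046672] [ 0.56658593 -0.17660554  0.11632422] [ 0.64186268 -0.12177849  0.13702764]
blk 314 ((0.645684003829956, 0.19375333189964294), (0.04695751518011093, 0.06940924376249313), 10.618490219116211) 0.09096079663019908
grip 74 [0.48535763 0.19907556 0.07315416] [0.45490321 0.1462764  0.05094087] [0.52832598 0.21693332 0.08452727] ((0.5003176331520081, 0.18974262475967407), (0.03648018836975098, 0.09805743396282196), 50.88936996459961)
div 243 ((0.5332632660865784, -0.029029041528701782), (0.2953016459941864, 0.010087127797305584), 1.4627254009246826) 0.10051974772463206
```

Emit:
carry_out(commands=[[[0.5,-0.78,0,0,0,0.4,91],[1.1,-1.56,0,0,0,0.8,91],[1.6,-2.34,0,0,0,1.2,91],[2.2,-3.1,0,0,0,1.6,80],[2.7,-3.9,0,0,0,2.0,60],[3.3,-4.7,0,0,0,2.4,45],[3.8,-5.5,0,0,0,2.8,45],[4.4,-6.2,0,0,0,3.2,45],[4.9,-7.0,0,0,0,3.6,45],[5.4,-7.7,0,0,0,3.75,45]]])

```text
clock: 1.1
ee_pos: [0.4785, 0.2021, 0.2266]
tool_rot: [-90.0, 0.0, 10.7]
wrist_force: [1.6, -0.0, 0.5]
finger_gap: 0.497
```

```bash
python3 - <<'E'
from h import *
s=manip.sense();print(s["clock"],s["ee_pos"],s["tool_rot"],s["finger_gap"],s["wrist_force"])
p,W,c=cap("wrist"); save(p,"w1.png",1.4); np.savez("w1.npz",p=p,W=W,K=c[0],R=c[1],t=c[2]); print(-c[1].T@c[2],c[1])
E
```

```text
1.1 [0.47846272 0.20207401 0.22660852] [-9.00184314e+01  1.92487635e-02  1.06619467e+01] 0.4969748464933989 [ 1.64034761 -0.04426178  0.53714032]
[0.41047486 0.18991513 0.38582004] [[-1.84880505e-01  9.82760985e-01 -2.13210153e-04]
 [ 9.48967750e-01  1.78579596e-01  2.59941410e-01]
 [ 2.55498351e-01  4.78557697e-02 -9.65624367e-01]]
```

View pics/w1.png

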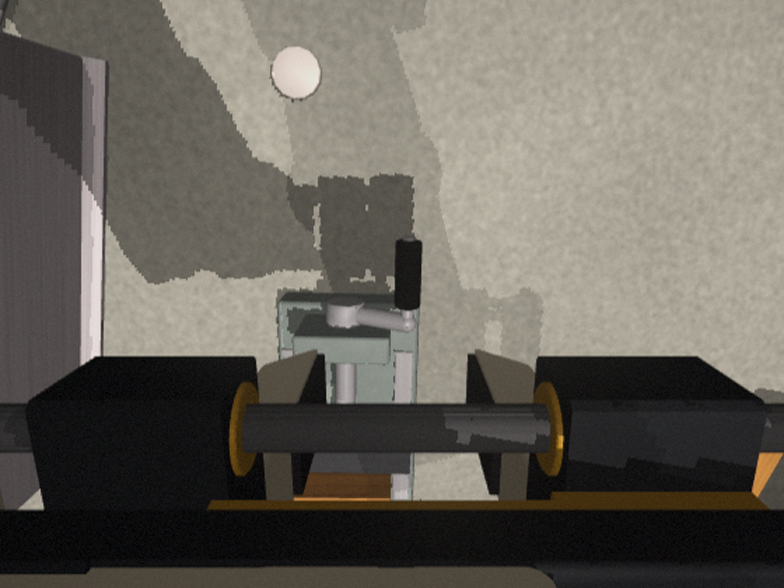

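Wrist picture: the black grip sleeve is at (408,273), the crank hub at (341,312), the nut block at (341,345), and the knob at (296,73). Measuring the grip and the hub.

```bash
python3 - <<'E'
from h import *
D=np.load("w1.npz");W,p=D["W"],D["p"].astype(int);mx=p.max(-1)
m=np.zeros(mx.shape,bool); m[165:225,275:308]=1
q=W[m&(mx<60)&(W[...,2]>.05)]; q=q[~np.isnan(q[:,0])]
print("grip",len(q),q.mean(0),cv2.minAreaRect(q[:,:2].astype(np.float32)),np.percentile(q[:,2],[5,50,95]))
m[:]=0;m[214:232,234:254]=1;q=W[m&(W[...,2]>.03)];print("hub",len(q),q.mean(0),cv2.minAreaRect(q[:,:2].astype(np.float32)),q[:,2].max())
m[:]=0;m[238:258,212:276]=1;q=W[m&(W[...,2]>.07)&(W[...,2]<.09)];print("nut",len(q),q.mean(0),cv2.minAreaRect(q[:,:2].astype(np.float32)),q[:,2].mean())
g=np.array([.4794,.2050]);e=np.deg2rad(10.7);print(np.c_[np.cos(e),np.sin(e)])
E
```

```text
grip 902 [0.47550109 0.20915336 0.07739339] ((0.4766138195991516, 0.20965111255645752), (0.04315672442317009, 0.015404241159558296), 10.636314392089844) [0.07315188 0.07791472 0.07975142]
hub 359 [0.51078334 0.17303184 0.06107232] ((0.5124459862709045, 0.1729757934808731), (0.01498347520828247, 0.018168915063142776), 11.603882789611816) 0.06564823778622042
nut 1133 [0.52583242 0.17969595 0.08042372] ((0.5277151465415955, 0.17757919430732727), (0.016579950228333473, 0.05459365248680115), 9.987505912780762) 0.08042371971979347
[[0.9826128  0.18566662]]
```

Emit:
carry_out(commands=[[[-0.04,0.12,-0.6,0,0,0,45],[-0.04,0.12,-1.2,0,0,0,45],[-0.04,0.12,-1.8,0,0,0,45],[-0.04,0.12,-2.4,0,0,0,45],[-0.04,0.12,-2.9,0,0,0,45],[-0.04,0.12,-3.2,0,0,0,45],[-0.04,0.12,-3.4,0,0,0,45],[-0.04,0.12,-3.5,0,0,0,45],[-0.04,0.12,-3.5,0,0,0,45],[-0.04,0.12,-3.5,0,0,0,45]]])

```text
clock: 2.15
ee_pos: [0.4762, 0.2107, 0.0524]
tool_rot: [-90.0, -0.1, 10.6]
wrist_force: [-0.1, 0.3, -0.4]
finger_gap: 0.489
```

```bash
python3 - <<'E'
from h import *
p,W,c=cap("wrist"); save(p,"w2.png",1.0)
s=manip.sense();print(s["clock"],s["ee_pos"],s["tool_rot"],s["wrist_force"])
E
```

```text
2.2 [0.47627932 0.21076583 0.0525258 ] [-8.99710931e+01 -7.43382668e-02  1.05791197e+01] [ 1.12734043 -0.18553358  0.79966717]
```

View pics/w2.png

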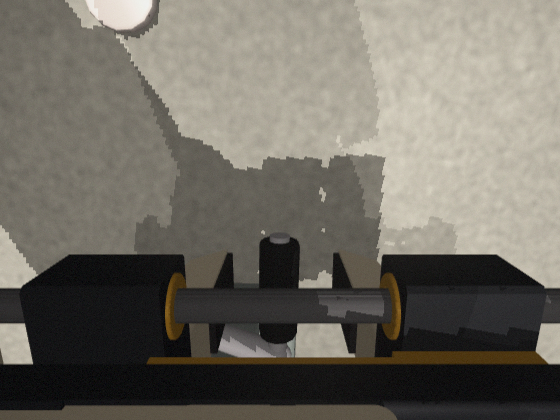

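The sleeve at (280,290) lies between the pads (at 233 and 335), near enough centred. I'll close on it.

Emit:
carry_out(commands=[[[0,0,0,0,0,0,5],[0,0,0,0,0,0,5],[0,0,0,0,0,0,5],[0,0,0,0,0,0,5],[0,0,0,0,0,0,5],[0,0,0,0,0,0,5],[0,0,0,0,0,0,5],[0,0,0,0,0,0,5],[0,0,0,0,0,0,5],[0,0,0,0,0,0,5]]], newtons=40)

```text
clock: 3.2
ee_pos: [0.4759, 0.2098, 0.0517]
tool_rot: [-90.0, 0.0, 10.6]
wrist_force: [1.3, -5.1, -0.1]
finger_gap: 0.164
```

```bash
cat > arc.py <<'E'
import numpy as np,sys
t0=float(sys.argv[1]); e=np.deg2rad(10.6); ey=np.array([-np.sin(e),np.cos(e)])
for th in map(float,sys.argv[2:]):
    dy=45*(np.cos(th)-np.cos(t0));dz=45*(np.sin(th)-np.sin(t0))
    print(th,np.round([*(ey*dy/50),dz/50],2))
E
python3 arc.py .48 .58 .7 .8 .9 1.0 1.1 1.2 1.3 1.4 1.5; python3 arc.py 1.5 1.6 1.7 1.8 1.9 2.0 2.1 2.15 2.2 2.25 2.3; python3 -c "
from bench import manip;s=manip.sense();print(s['ee_pos'],s['wrist_force'],s['torque'])"
```

```text
0.58 [ 0.01 -0.04  0.08]
0.7 [ 0.02 -0.11  0.16]
0.8 [ 0.03 -0.17  0.23]
0.9 [ 0.04 -0.23  0.29]
1.0 [ 0.06 -0.31  0.34]
1.1 [ 0.07 -0.38  0.39]
1.2 [ 0.09 -0.46  0.42]
1.3 [ 0.1  -0.55  0.45]
1.4 [ 0.12 -0.63  0.47]
1.5 [ 0.14 -0.72  0.48]
1.6 [ 0.02 -0.09  0.  ]
1.7 [ 0.03 -0.18 -0.01]
1.8 [ 0.05 -0.26 -0.02]
1.9 [ 0.07 -0.35 -0.05]
2.0 [ 0.08 -0.43 -0.08]
2.1 [ 0.1  -0.51 -0.12]
2.15 [ 0.1  -0.55 -0.14]
2.2 [ 0.11 -0.58 -0.17]
2.25 [ 0.12 -0.62 -0.2 ]
2.3 [ 0.12 -0.65 -0.23]
[0.47594394 0.20984247 0.05168133] [ 1.3303476  -5.09445386 -0.109813  ] [-0.97485511 -0.38698906 -0.11630365]
```

Emit:
carry_out(commands=[[[0.01,-0.04,0.08,0,0,0,5],[0.02,-0.11,0.16,0,0,0,5],[0.03,-0.17,0.23,0,0,0,5],[0.04,-0.23,0.29,0,0,0,5],[0.06,-0.31,0.34,0,0,0,5],[0.07,-0.38,0.39,0,0,0,5],[0.09,-0.46,0.42,0,0,0,5],[0.1,-0.55,0.45,0,0,0,5],[0.12,-0.63,0.47,0,0,0,5],[0.14,-0.72,0.48,0,0,0,5]]])

```text
clock: 4.2
ee_pos: [0.4815, 0.1762, 0.077]
tool_rot: [-89.9, 0.1, 10.7]
wrist_force: [-11.0, 4.4, 20.2]
finger_gap: 0.164
```

```bash
python3 - <<'E'
from h import *
p,W,c=cap("wrist"); save(p,"w3.png",1.0); np.savez("w3.npz",p=p,W=W,K=c[0],R=c[1],t=c[2])
s=manip.sense();print(s["clock"],s["ee_pos"],s["tool_rot"],s["wrist_force"],s["torque"])
E
```

```text
4.25 [0.48165669 0.17516495 0.077138  ] [-8.98937813e+01  6.01142197e-02  1.06434292e+01] [-10.81822833   2.90726173  19.59018176] [ 0.75908484  2.16065426 -0.08154646]
```

```bash
python3 arc.py 1.46 1.55 1.65 1.75 1.85 1.95 2.05 2.15 2.2 2.25 2.3
```

```text
1.55 [ 0.01 -0.08  0.01]
1.65 [ 0.03 -0.17  0.  ]
1.75 [ 0.05 -0.26 -0.01]
1.85 [ 0.06 -0.34 -0.03]
1.95 [ 0.08 -0.43 -0.06]
2.05 [ 0.09 -0.51 -0.1 ]
2.15 [ 0.11 -0.58 -0.14]
2.2 [ 0.12 -0.62 -0.17]
2.25 [ 0.12 -0.65 -0.19]
2.3 [ 0.13 -0.69 -0.22]
```

View pics/w3.png

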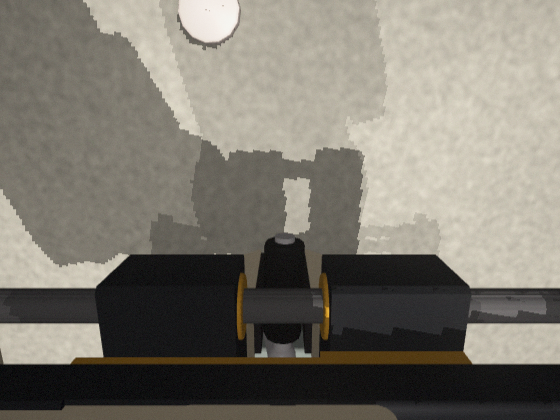

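The sleeve at (285,290) is firmly pinched with the crank near the top. I'll go on over the top, about 1 mm higher.

Emit:
carry_out(commands=[[[0.0,-0.09,0.03,0,0,0,5],[0.02,-0.18,0.02,0,0,0,5],[0.04,-0.26,0.01,0,0,0,5],[0.05,-0.35,-0.01,0,0,0,5],[0.07,-0.43,-0.04,0,0,0,5],[0.08,-0.51,-0.08,0,0,0,5],[0.1,-0.59,-0.12,0,0,0,5],[0.11,-0.63,-0.15,0,0,0,5],[0.11,-0.66,-0.17,0,0,0,5],[0.12,-0.7,-0.2,0,0,0,5]]])

```text
clock: 5.25
ee_pos: [0.4879, 0.1387, 0.0656]
tool_rot: [-90.0, 0.1, 10.6]
wrist_force: [-5.4, -1.3, 3.1]
finger_gap: 0.162
```

```bash
cat > th.py <<'E'
import numpy as np
from bench import manip
s=manip.sense();p=s["ee_pos"];e=np.deg2rad(10.6)
d=((p-[.4759,.2098,0])[:2]@[-np.sin(e),np.cos(e)])*1000
y=d+45*np.cos(.44);z=(p[2]-.0325)*1000
print(s["clock"],p,s["wrist_force"],"y,z",y,z,"r",np.hypot(y,z),"v",np.arctan2(z,y)-.37)
E
python3 th.py; python3 arc.py 2.3 2.4 2.5 2.55 2.6 2.65 2.7 2.75 2.8
```

```text
5.25 [0.48790358 0.13866019 0.06557359] [-5.39410212 -1.30789585  3.08567832] y,z -31.420083769797827 33.07359091131659 r 45.618900467571954 v 1.9605618216059835
2.4 [ 0.01 -0.06 -0.06]
2.5 [ 0.02 -0.12 -0.13]
2.55 [ 0.03 -0.14 -0.17]
2.6 [ 0.03 -0.17 -0.21]
2.65 [ 0.04 -0.19 -0.25]
2.7 [ 0.04 -0.21 -0.29]
2.75 [ 0.04 -0.23 -0.33]
2.8 [ 0.05 -0.24 -0.37]
```

Emit:
carry_out(commands=[[[0.0,-0.04,-0.03,0,0,0,5],[0.01,-0.06,-0.06,0,0,0,5],[0.01,-0.1,-0.1,0,0,0,5],[0.02,-0.12,-0.13,0,0,0,5],[0.02,-0.14,-0.17,0,0,0,5],[0.02,-0.17,-0.21,0,0,0,5],[0.03,-0.19,-0.25,0,0,0,5],[0.03,-0.21,-0.29,0,0,0,5],[0.03,-0.22,-0.31,0,0,0,5],[0.03,-0.22,-0.33,0,0,0,5]]])

```text
clock: 6.25
ee_pos: [0.4902, 0.1314, 0.0528]
tool_rot: [-89.8, -0.1, 10.7]
wrist_force: [-21.7, 2.9, 61.7]
finger_gap: 0.164
```

```bash
python3 th.py
```

```text
6.25 [0.49021691 0.13135241 0.05280976] [-21.70074151   2.90810884  61.7014613 ] y,z -39.02869600067447 20.309762569010058 r 43.996881334051686 v 2.2917740932711457
```

```bash
python3 - <<'E'
from h import *
for n in("wrist","scene","top"):
    p,W,c=cap(n); np.savez(n+"4.npz",p=p,W=W,K=c[0],R=c[1],t=c[2]); 
    if n=="wrist":
        mx=p.max(-1).astype(int); m=np.zeros(mx.shape,bool); m[233:262,262:308]=1
        q=W[m&(mx<60)&(W[...,2]>.05)&(W[...,2]<.1)]
        print("sleeve",len(q),q.mean(0),np.percentile(q[:,2],[5,50,95]))
        D=np.load("w3.npz");mx=D["p"].max(-1).astype(int);q=D["W"][m&(mx<60)&(D["W"][...,2]>.05)&(D["W"][...,2]<.12)]
        print("before (tcp z .0771)",len(q),q.mean(0),np.percentile(q[:,2],[5,50,95]))
        save(p[200:300,180:380],"w4.png",3)
    else:
        mx=p.max(-1).astype(int); q=W[np.all((W>[.56,.1,.07])&(W<[.72,.3,.1]),-1)&(p[...,0].astype(int)>p[...,2].astype(int)+40)]
        print(n,"blk",cv2.minAreaRect(q[:,:2].astype(np.float32)))
E
```

```text
sleeve 848 [0.47146127 0.1288406  0.07944364] [0.07325616 0.08071157 0.08306246]
before (tcp z .0771) 849 [0.46416274 0.17382282 0.10013866] [0.09348539 0.1014563  0.10369695]
scene blk ((0.651760995388031, 0.19616854190826416), (0.052596960216760635, 0.07966181635856628), 9.955218315124512)
top blk ((0.6531506776809692, 0.19643010199069977), (0.05141652375459671, 0.07318758219480515), 9.140181541442871)
```

View pics/w4.png

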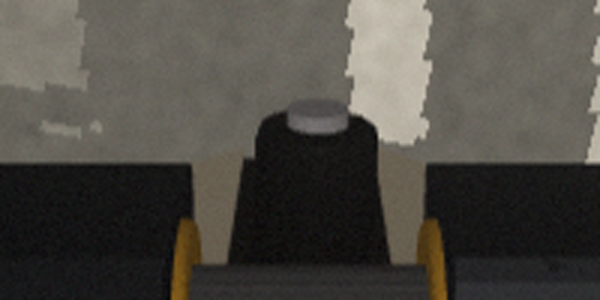

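The sleeve top sits 3.5 mm higher in the pads than before, so it slipped; the true crank value is about 2.2. I'll grip harder and push a bit more.

Emit:
carry_out(commands=[[[0,0,0,0,0,0,5],[0,0,0,0,0,0,5],[0,-0.02,-0.01,0,0,0,5],[0,-0.03,-0.02,0,0,0,5],[-0.01,-0.04,-0.03,0,0,0,5],[-0.01,-0.05,-0.05,0,0,0,5],[-0.01,-0.07,-0.07,0,0,0,5],[-0.01,-0.08,-0.09,0,0,0,5],[-0.01,-0.08,-0.1,0,0,0,5],[-0.01,-0.08,-0.1,0,0,0,5]]], newtons=60)

```text
clock: 7.4
ee_pos: [0.4909, 0.1296, 0.0493]
tool_rot: [-89.7, -0.3, 10.8]
wrist_force: [-24.1, 9.7, 73.7]
finger_gap: 0.158
```

```bash
cat > sl.py <<'E'
from h import *
p,W,c=cap("wrist"); mx=p.max(-1).astype(int); m=np.zeros(mx.shape,bool); m[233:262,262:308]=1
q=W[m&(mx<60)&(W[...,2]>.05)&(W[...,2]<.1)]; zt=np.median(q[:,2]); s=(44.6-(.1015-zt)*1000)/45
print("sleeve",len(q),zt,"v",np.pi-np.arcsin(s)-.37,"slip",zt-manip.sense()["ee_pos"][2]-.0244)
E
python3 sl.py; python3 th.py
```

```text
sleeve 864 0.07776294210959256 v 2.289515124108687 slip 0.0040283629552843835
7.45 [0.49083385 0.12960087 0.04933458] [-24.57218274   8.7620237   72.94562123] y,z -40.86383561574601 16.834579154308173 r 44.195657213502095 v 2.38081208179204
```

Emit:
carry_out(commands=[[[0,-0.01,-0.01,0,0,0,5],[0,-0.02,-0.02,0,0,0,5],[0,-0.03,-0.03,0,0,0,5],[0,-0.04,-0.04,0,0,0,5],[0,-0.04,-0.05,0,0,0,5],[0,-0.04,-0.06,0,0,0,5],[0,-0.04,-0.06,0,0,0,5],[0,-0.04,-0.06,0,0,0,5],[0,-0.04,-0.06,0,0,0,5],[0,-0.04,-0.06,0,0,0,5]]])

```text
clock: 8.45
ee_pos: [0.4912, 0.1287, 0.0472]
tool_rot: [-89.6, -0.4, 10.8]
wrist_force: [-28.3, 11.8, 84.6]
finger_gap: 0.157
```

```bash
python3 sl.py; python3 th.py
```

```text
sleeve 851 0.07612664450723439 v 2.330133960075089 slip 0.0045744505876688345
8.5 [0.49116536 0.1286364  0.04715219] [-27.26702231  11.57534852  85.24522571] y,z -41.87282647609639 14.65219391956555 r 44.36237576769117 v 2.4349879463378685
```

Crank at about 2.33–2.43. I'll unload, release and rise.

Emit:
carry_out(commands=[[[0,0.03,0.03,0,0,0,5],[0,0.05,0.06,0,0,0,5],[0,0.05,0.06,0,0,0,30],[0,0.05,0.06,0,0,0,45],[0,0.05,0.06,0,0,0,45],[0,0.05,0.1,0,0,0,45],[0,0.05,0.6,0,0,0,45],[0,0.05,1.3,0,0,0,45],[0,0.05,2.2,0,0,0,45],[0,0.05,3.1,0,0,0,45]]])

```text
clock: 9.5
ee_pos: [0.4899, 0.1241, 0.1978]
tool_rot: [-90.0, -0.0, 10.5]
wrist_force: [1.0, 1.0, -0.2]
finger_gap: 0.493
```

```bash
python3 - <<'E'
from h import *
p,W,c=cap("wrist");np.savez("w5.npz",p=p,W=W,K=c[0],R=c[1],t=c[2])
save(p,"w5.png",1); s=manip.sense();print(s["clock"],s["ee_pos"],s["tool_rot"],s["wrist_force"])
D=np.load("w1.npz");mx=p.max(-1).astype(int)
q=W[np.all((W>[.44,.1,.05])&(W<[.505,.16,.09]),-1)&(mx<60)];print("grip",len(q),q.mean(0),cv2.minAreaRect(q[:,:2].astype(np.float32)),np.percentile(q[:,2],95))
E
```

```text
9.55 [0.49345164 0.12514113 0.20500884] [-89.92967121  -0.56936251  10.50227439] [3.89634811 0.37850342 5.01702924]
grip 931 [0.48549243 0.13692642 0.08788617] ((0.4866684079170227, 0.13746361434459686), (0.03913857415318489, 0.015605411492288113), 10.1026611328125) 0.0898270068590635
```

View pics/w5.png

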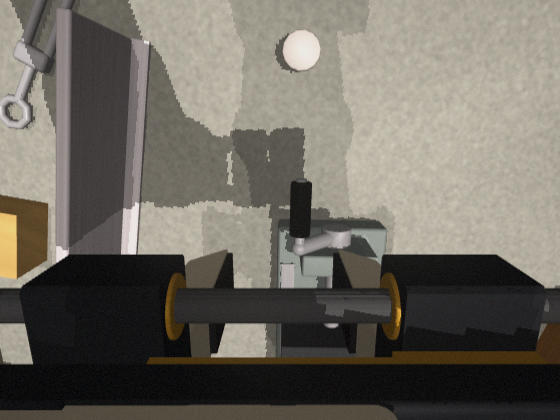

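```bash
cat > g.py <<'E'
from h import *
s=manip.sense();print(s["clock"],s["ee_pos"])
e=np.deg2rad(10.6);ex=np.array([np.cos(e),np.sin(e)]);ey=np.array([-ex[1],ex[0]])
for n in("wrist","top","scene"):
    p,W,c=cap(n); mx=p.max(-1).astype(int)
    q=W[np.all((W>[.43,.09,.05])&(W<[.506,.18,.11]),-1)&(mx<60)]
    if len(q)<10: print(n,"few");continue
    r=cv2.minAreaRect(q[:,:2].astype(np.float32)); zt=np.percentile(q[:,2],95)-.0085
    d=np.array(r[0])-[.5277,.1776]
    print(n,len(q),r,zt,"y",d@ey*1000,"th",np.arctan2(zt-.0505,d@ey),"v",np.arctan2(zt-.0505,d@ey)-.37)
    q=W[np.all((W>[.56,.1,.08])&(W<[.72,.3,.1]),-1)&(p[...,0].astype(int)>p[...,2].astype(int)+40)]
    if len(q)>10: print("blk",cv2.minAreaRect(q[:,:2].astype(np.float32)))
E
python3 g.py
```

```text
9.55 [0.49345164 0.12514113 0.20500884]
wrist 1039 ((0.4872332513332367, 0.13760443031787872), (0.040268879383802414, 0.015534177422523499), 10.728264808654785) 0.0819427763018917 y -31.869146177774624 th 2.36292882100558 v 1.99292882100558
top few
scene 59 ((0.48884347081184387, 0.13517427444458008), (0.03410542756319046, 0.01419834140688181), 12.197235107421875) 0.07921898026589 y -34.55403433745596 th 2.448154648097155 v 2.078154648097155
blk ((0.6552015542984009, 0.19373518228530884), (0.04667220637202263, 0.07683930546045303), 10.011871337890625)
```

The crank reads about 2.0–2.08 now, so it went back while I was letting go, probably dragged by the fingers. I'll regrip, and this time open fully before rising.

Emit:
carry_out(commands=[[[-0.05,0.13,-0.5,0,0,0,45],[-0.1,0.25,-1.0,0,0,0,45],[-0.1,0.25,-1.4,0,0,0,45],[-0.1,0.25,-1.7,0,0,0,45],[-0.1,0.25,-1.9,0,0,0,45],[-0.1,0.25,-2.0,0,0,0,45],[-0.1,0.25,-2.0,0,0,0,45],[-0.1,0.25,-2.0,0,0,0,45],[-0.1,0.25,-2.0,0,0,0,45],[-0.1,0.25,-2.0,0,0,0,45]]])

```text
clock: 10.7
ee_pos: [0.4852, 0.1376, 0.0968]
tool_rot: [-90.0, -0.1, 10.6]
wrist_force: [0.7, 0.3, -0.9]
finger_gap: 0.491
```

```bash
python3 g.py
```

```text
10.7 [0.48515176 0.13760348 0.09683232]
wrist 2400 ((0.48321765661239624, 0.13778166472911835), (0.033458709716796875, 0.04969514533877373), 10.509614944458008) 0.09746119521709123 y -30.956262137469572 th 2.153603591325989 v 1.783603591325989
top few
scene 33 ((0.4919472634792328, 0.1442074030637741), (0.01647934317588806, 0.036943450570106506), 26.35382843017578) 0.09025419037988755 y -26.245999757423697 th 2.1543135980550594 v 1.7843135980550593
blk ((0.654796838760376, 0.19402337074279785), (0.0477658174932003, 0.07435879856348038), 8.323760032653809)
```

Emit:
carry_out(commands=[[[0.05,0,-0.3,0,0,0,45],[0.05,0,-0.5,0,0,0,45],[0.05,0,-0.65,0,0,0,45],[0.05,0,-0.7,0,0,0,45],[0.05,0,-0.7,0,0,0,5],[0.05,0,-0.7,0,0,0,5],[0.05,0,-0.7,0,0,0,5],[0.05,0,-0.7,0,0,0,5],[0.05,0,-0.7,0,0,0,5],[0.05,0,-0.7,0,0,0,5]]], newtons=60)

```text
clock: 11.85
ee_pos: [0.4875, 0.1374, 0.0615]
tool_rot: [-90.0, -0.0, 10.6]
wrist_force: [-0.2, -1.1, 2.6]
finger_gap: 0.158
```

```bash
python3 sl.py; python3 th.py;python3 arc.py 2.4 2.45 2.5 2.55 2.6 2.65 2.7 2.75 2.8 2.85 2.9
```

```text
sleeve 719 0.08810498784405625 v 2.005334341346368 slip 0.0021644405267473334
11.9 [0.48751553 0.13737867 0.06154055] [-0.17176834 -1.75048788  3.29827087] y,z -32.608357714718906 29.040547317308913 r 43.66529951048001 v 2.0440030622996934
2.45 [ 0.01 -0.03 -0.03]
2.5 [ 0.01 -0.06 -0.07]
2.55 [ 0.02 -0.08 -0.11]
2.6 [ 0.02 -0.11 -0.14]
2.65 [ 0.02 -0.13 -0.18]
2.7 [ 0.03 -0.15 -0.22]
2.75 [ 0.03 -0.17 -0.26]
2.8 [ 0.03 -0.18 -0.31]
2.85 [ 0.04 -0.19 -0.35]
2.9 [ 0.04 -0.21 -0.39]
```

Emit:
carry_out(commands=[[[0.01,-0.04,-0.04,0,0,0,5],[0.01,-0.08,-0.09,0,0,0,5],[0.02,-0.11,-0.14,0,0,0,5],[0.02,-0.14,-0.19,0,0,0,5],[0.02,-0.17,-0.25,0,0,0,5],[0.02,-0.19,-0.3,0,0,0,5],[0.02,-0.2,-0.35,0,0,0,5],[0.02,-0.21,-0.39,0,0,0,5],[0.02,-0.22,-0.42,0,0,0,5],[0.02,-0.22,-0.42,0,0,0,5]]])

```text
clock: 12.9
ee_pos: [0.4899, 0.1292, 0.0458]
tool_rot: [-89.8, -0.3, 10.7]
wrist_force: [-21.9, 0.5, 82.0]
finger_gap: 0.155
```

```bash
python3 sl.py; python3 th.py
```

```text
sleeve 654 0.07641609109548585 v 2.3230077126359223 slip 0.00615705230525929
12.95 [0.48994796 0.12925268 0.04585904] [-21.29182217  -0.12930448  82.08504839] y,z -41.04312827684815 13.359038790226554 r 43.162510308699495 v 2.4569195915622517
```

Emit:
carry_out(commands=[[[0,-0.02,-0.02,0,0,0,5],[0,-0.04,-0.05,0,0,0,5],[0,-0.04,-0.06,0,0,0,5],[0,-0.04,-0.06,0,0,0,5],[0,-0.04,-0.06,0,0,0,5],[0,-0.04,-0.06,0,0,0,5],[0,-0.04,-0.06,0,0,0,5],[0,-0.04,-0.06,0,0,0,5],[0,-0.04,-0.06,0,0,0,5],[0,-0.04,-0.06,0,0,0,5]]])

```text
clock: 13.95
ee_pos: [0.4902, 0.1284, 0.0437]
tool_rot: [-89.7, -0.4, 10.7]
wrist_force: [-24.7, 3.3, 94.1]
finger_gap: 0.16
```

```bash
python3 sl.py; python3 th.py
```

```text
sleeve 654 0.07488899875511879 v 2.360342532939574 slip 0.00674389094105635
14.0 [0.49022376 0.12836315 0.04374511] [-24.74650054   2.58773485  93.28719099] y,z -41.96821348922994 11.245107814062433 r 43.4486293595951 v 2.5097986257510554
```

Emit:
carry_out(commands=[[[0,0,0,0,0,0,30],[0,0,0,0,0,0,45],[0,0,0,0,0,0,45],[0,0,0,0,0,0,45],[0,0,0,0,0,0,45],[0,0,0,0,0,0,45],[0,0,0,0,0,0,45],[0,0,0,0,0,0,45],[0,0,0,0,0,0,45],[0,0,0,0,0,0,45]]])

```text
clock: 15.0
ee_pos: [0.4882, 0.1244, 0.0372]
tool_rot: [-90.0, 0.0, 10.6]
wrist_force: [0.2, -0.1, -0.1]
finger_gap: 0.489
```

```bash
python3 sl.py; python3 th.py
```

```text
sleeve 0 nan v nan slip nan
15.05 [0.48821126 0.12440562 0.03719594] [-0.2524578   0.419956   -0.47026595] y,z -45.487998023288355 4.695935070801544 r 45.72974710575021 v 2.6687224676659667
  return _methods._mean(a, axis=axis, dtype=dtype,
  ret = ret.dtype.type(ret / rcount)
```

Emit:
carry_out(commands=[[[0,0,0.1,0,0,0,45],[0,0,0.3,0,0,0,45],[0,0,0.7,0,0,0,45],[0,0,1.2,0,0,0,45],[0,0,1.8,0,0,0,45],[0,0,2.4,0,0,0,45],[0,0,3.0,0,0,0,45],[0,0,3.3,0,0,0,45],[0,0,3.4,0,0,0,45],[0,0,3.4,0,0,0,45]]])

```text
clock: 16.05
ee_pos: [0.4884, 0.1246, 0.208]
tool_rot: [-90.0, -0.1, 10.6]
wrist_force: [-0.9, -0.4, -0.5]
finger_gap: 0.491
```

```bash
python3 g.py
```

```text
16.05 [0.48844808 0.12455733 0.2080447 ]
wrist 1026 ((0.48703986406326294, 0.13745708763599396), (0.04011198505759239, 0.015945978462696075), 9.839263916015625) 0.08199970310844995 y -31.978400658734675 th 2.363735491700866 v 1.9937354917008658
top few
scene 60 ((0.48885229229927063, 0.13241328299045563), (0.034178655594587326, 0.01900242269039154), 0.5489288568496704) 0.07949849832431305 y -37.26953316094128 th 2.4803642136415953 v 2.110364213641595
blk ((0.6547228097915649, 0.19464296102523804), (0.046809401363134384, 0.07743947207927704), 8.407856941223145)
```

```bash
cat > j.py <<'E'
from h import *
e=np.deg2rad(10.6);ex=np.array([np.cos(e),np.sin(e)]);ey=np.array([-ex[1],ex[0]])
def rep(tag,p,W):
    mx=p.max(-1).astype(int); r=p.astype(int)
    v=(W[...,:2]-[.5277,.1776])@np.c_[ex,ey]*1000-[88,0]
    b=np.isfinite(W[...,2])&(abs(v[...,1])<30)&(v[...,0]<75)&(v[...,0]>-60)
    for nm,m in(("jaw",(mx<75)&(abs(W[...,2]-.075)<.006)),("blk",(r[...,0]>r[...,2]+40)&(abs(W[...,2]-.09)<.006))):
        x=v[b&m][:,0]; print(tag,nm,len(x),np.round(np.percentile(x,[3,50,97]),1) if len(x) else"")
if __name__=="__main__":
    for n in("top0","top4","scene0","scene4"):
        D=np.load(n+".npz");rep(n,D["p"],D["W"])
    for n in("top","scene"):
        p,W,c=cap(n);np.savez(n+"6.npz",p=p,W=W,K=c[0],R=c[1],t=c[2]);rep(n+" now",p,W)
    p=np.load("scene6.npz")["p"][150:260,310:420];p0=np.load("scene4.npz")["p"][150:260,310:420]
    save(np.hstack([p0,p]),"cmp6.png",3.5)
E
python3 j.py
```

```text
top0 jaw 173 [-25.2 -11.2   9.4]
top0 blk 244 [ 8.9 32.  53.2]
top4 jaw 105 [-3.6  5.9 15.1]
top4 blk 251 [13.9 36.  58.5]
scene0 jaw 101 [-19.9  -9.4   4.5]
scene0 blk 248 [13.7 34.8 57.4]
scene4 jaw 14 [-7.2 -4.9 24.3]
scene4 blk 252 [18.3 41.3 62.4]
top now jaw 0 
top now blk 53 [48.3 55.1 59.8]
scene now jaw 96 [-6.8  2.1 62.5]
scene now blk 236 [18.1 40.1 62.2]
```

View pics/cmp6.png

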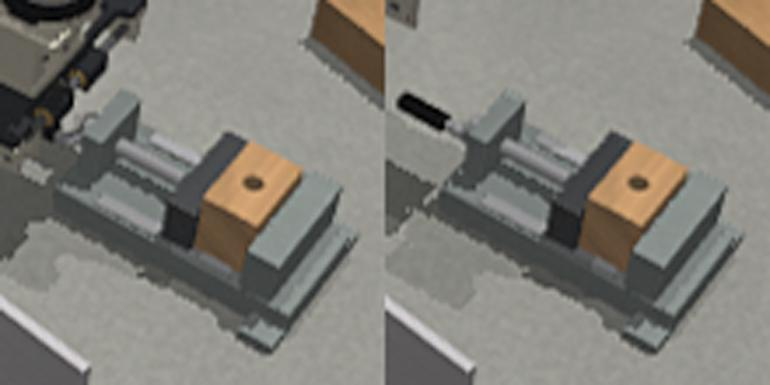

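Left: while pushing. Right: after release. The jaw touches the block in both, but the crank has sprung back to about 2.0. I'll grip again, push to clamp, and watch the unloading to see whether it holds.

Emit:
carry_out(commands=[[[0,0.15,-0.8,0,0,0,45],[0,0.26,-1.6,0,0,0,45],[0,0.26,-2.3,0,0,0,45],[0,0.26,-2.7,0,0,0,45],[0,0.26,-2.88,0,0,0,45],[0,0.26,-2.92,0,0,0,5],[0,0.26,-2.92,0,0,0,5],[0,0.26,-2.92,0,0,0,5],[0,0.26,-2.92,0,0,0,5],[0,0.26,-2.92,0,0,0,5]]], newtons=60)

```text
clock: 17.3
ee_pos: [0.489, 0.1375, 0.0621]
tool_rot: [-90.0, -0.1, 10.6]
wrist_force: [-0.2, 0.2, 3.6]
finger_gap: 0.155
```

Emit:
carry_out(commands=[[[0.01,-0.04,-0.04,0,0,0,5],[0.01,-0.08,-0.09,0,0,0,5],[0.02,-0.11,-0.14,0,0,0,5],[0.02,-0.14,-0.19,0,0,0,5],[0.02,-0.17,-0.25,0,0,0,5],[0.02,-0.19,-0.3,0,0,0,5],[0.02,-0.21,-0.36,0,0,0,5],[0.02,-0.23,-0.42,0,0,0,5],[0.02,-0.25,-0.48,0,0,0,5],[0.02,-0.25,-0.48,0,0,0,5]]])

```text
clock: 18.3
ee_pos: [0.4918, 0.1288, 0.0437]
tool_rot: [-89.7, -0.5, 10.7]
wrist_force: [-21.6, 3.3, 87.0]
finger_gap: 0.162
```

```bash
python3 sl.py; python3 th.py
```

```text
sleeve 812 0.07543921146239352 v 2.346963962046346 slip 0.007243130253803003
18.35 [0.49178569 0.12890419 0.04379608] [-22.11265821   3.93533067  87.25623528] y,z -41.72371804494638 11.296081208590513 r 43.22580361503133 v 2.507195654419657
```

Emit:
carry_out(commands=[[[0,0,0.02,0,0,0,5],[0,0.01,0.03,0,0,0,5],[0,0.02,0.04,0,0,0,5],[0,0.02,0.04,0,0,0,5],[0,0.02,0.04,0,0,0,5],[0,0.02,0.04,0,0,0,5],[0,0.02,0.04,0,0,0,5],[0,0.02,0.04,0,0,0,5],[0,0.02,0.04,0,0,0,5],[0,0.02,0.04,0,0,0,5]]])

```text
clock: 19.35
ee_pos: [0.4916, 0.1296, 0.0454]
tool_rot: [-89.7, -0.4, 10.7]
wrist_force: [-21.3, 3.9, 81.3]
finger_gap: 0.157
```

```bash
python3 sl.py; python3 th.py
```

```text
sleeve 821 0.07707031774070794 v 2.306809148490958 slip 0.007261747192569005
19.4 [0.49156152 0.1296418  0.04540857] [-20.24362973   3.16153774  80.87131395] y,z -40.9574617113166 12.90857054813893 r 42.94350781468888 v 2.4662770190629546
```

Emit:
carry_out(commands=[[[0,-0.01,-0.02,0,0,0,5],[-0.01,-0.02,-0.04,0,0,0,5],[-0.02,-0.03,-0.06,0,0,0,5],[-0.02,-0.04,-0.08,0,0,0,5],[-0.03,-0.05,-0.1,0,0,0,5],[-0.03,-0.06,-0.11,0,0,0,5],[-0.03,-0.06,-0.12,0,0,0,5],[-0.03,-0.06,-0.12,0,0,0,5],[-0.03,-0.06,-0.12,0,0,0,5],[-0.03,-0.06,-0.12,0,0,0,5]]])

```text
clock: 20.4
ee_pos: [0.4919, 0.1291, 0.0402]
tool_rot: [-89.6, -0.7, 10.8]
wrist_force: [-18.8, 9.6, 84.0]
finger_gap: 0.154
```

```bash
python3 sl.py; python3 th.py
```

```text
sleeve 670 0.07576289304249173 v 2.339055767645396 slip 0.011103803146554434
20.45 [0.49191261 0.12917424 0.04025909] [-19.21237213   8.58133306  84.05206297] y,z -41.481622554369835 7.759089895937294 r 42.20104839641357 v 2.586680564756107
```

Emit:
carry_out(commands=[[[0,0,0.02,0,0,0,5],[0,0.01,0.04,0,0,0,5],[0,0.02,0.06,0,0,0,5],[0.01,0.03,0.08,0,0,0,5],[0.01,0.04,0.1,0,0,0,5],[0.02,0.05,0.12,0,0,0,5],[0.02,0.06,0.14,0,0,0,5],[0.02,0.06,0.16,0,0,0,5],[0.02,0.06,0.16,0,0,0,5],[0.02,0.06,0.16,0,0,0,5]]])

```text
clock: 21.45
ee_pos: [0.4913, 0.1318, 0.0459]
tool_rot: [-89.6, -0.5, 10.8]
wrist_force: [-13.2, 11.5, 53.7]
finger_gap: 0.159
```

```bash
python3 sl.py; python3 th.py
```

```text
sleeve 710 0.08058742126302482 v 2.217246904676993 slip 0.010233632221955887
21.5 [0.49130678 0.13177106 0.04595379] [-12.53041383  12.00289392  52.70747079] y,z -38.81768014702931 13.453789041068926 r 41.083046765772615 v 2.437959626739852
```

The unloading is springy with little lock so far. I'll regrip with the sleeve nearer the finger tips (which leaves room for slip) and push deeper, with more sideways push.

Emit:
carry_out(commands=[[[0,0,0,0,0,0,45],[0,0,0,0,0,0,45],[0,0,0,0,0,0,45],[0,0.1,0.2,0,0,0,45],[-0.01,0.23,0.45,0,0,0,45],[-0.01,0.23,0.52,0,0,0,45],[-0.01,0.23,0.52,0,0,0,5],[-0.01,0.23,0.52,0,0,0,5],[-0.01,0.23,0.52,0,0,0,5],[-0.01,0.23,0.52,0,0,0,5]]], newtons=60)

```text
clock: 22.5
ee_pos: [0.488, 0.1371, 0.0668]
tool_rot: [-90.0, 0.1, 10.6]
wrist_force: [-0.2, 0.9, 0.4]
finger_gap: 0.193
```

Emit:
carry_out(commands=[[[0,-0.06,-0.06,0,0,0,5],[0,-0.12,-0.12,0,0,0,5],[0,-0.17,-0.18,0,0,0,5],[0,-0.21,-0.24,0,0,0,5],[0,-0.24,-0.3,0,0,0,5],[0,-0.27,-0.36,0,0,0,5],[0,-0.3,-0.42,0,0,0,5],[0,-0.32,-0.47,0,0,0,5],[0,-0.34,-0.5,0,0,0,5],[0,-0.34,-0.5,0,0,0,5]]])

```text
clock: 23.5
ee_pos: [0.4903, 0.1285, 0.0479]
tool_rot: [-89.5, -0.5, 10.9]
wrist_force: [-20.9, 17.7, 77.8]
finger_gap: 0.157
```

```bash
python3 sl.py; python3 th.py
```

```text
sleeve 780 0.07596955905704597 v 2.333991392132248 slip 0.003632155211803028
23.55 [0.49029476 0.12847441 0.0479374 ] [-21.66569214  18.09362596  77.85603535] y,z -41.8719041254713 15.43740384524294 r 44.62700743466654 v 2.418372808313068
```

Emit:
carry_out(commands=[[[-0.01,-0.02,-0.02,0,0,0,5],[-0.02,-0.04,-0.04,0,0,0,5],[-0.03,-0.06,-0.06,0,0,0,5],[-0.04,-0.08,-0.08,0,0,0,5],[-0.05,-0.1,-0.1,0,0,0,5],[-0.05,-0.1,-0.11,0,0,0,5],[-0.05,-0.1,-0.12,0,0,0,5],[-0.05,-0.1,-0.12,0,0,0,5],[-0.05,-0.1,-0.12,0,0,0,5],[-0.05,-0.1,-0.12,0,0,0,5]]])

```text
clock: 24.55
ee_pos: [0.4905, 0.1284, 0.0428]
tool_rot: [-89.3, -0.9, 11.1]
wrist_force: [-17.1, 33.6, 73.8]
finger_gap: 0.16
```

```bash
python3 sl.py; python3 th.py
```

```text
sleeve 560 0.07572768409391233 v 2.3399173835057754 slip 0.00857229691238787
24.6 [0.49050126 0.12837418 0.04275539] [-17.21848923  33.25512602  72.7145919 ] y,z -42.008415723428584 10.255387181524453 r 43.24210861920795 v 2.5321491420517783
```

Emit:
carry_out(commands=[[[0,0,0,0,0,0,5],[0,0,0,0,0,0,5],[0,0,0,0,0,0,5],[0,0,0,0,0,0,5],[0,0,0,0,0,0,5],[0,0,0,0,0,0,5],[0,0,0,0,0,0,5],[0,0,0,0,0,0,5],[0,0,0,0,0,0,5],[0,0,0,0,0,0,45]]])

```text
clock: 25.6
ee_pos: [0.4899, 0.1316, 0.0407]
tool_rot: [-89.1, -0.9, 11.3]
wrist_force: [2.9, 42.8, 3.0]
finger_gap: 0.21
```

```bash
cat > fr.py <<'E'
from h import *
import sys
for i in range(int(sys.argv[1])):
    s=manip.sense();p,W,c=cap("wrist");mx=p.max(-1).astype(int)
    q=W[np.all((W>[.455,.1,.045])&(W<[.478,.165,.11]),-1)&(mx<60)]
    print(s["clock"],s["finger_gap"].round(3),s["ee_pos"].round(4),s["wrist_force"].round(0),len(q),q.mean(0).round(4) if len(q) else"",np.percentile(q[:,2],90) if len(q) else"")
E
python3 fr.py 8
```

```text
Traceback (most recent call last):
  File "fr.py", line 6, in <module>
    print(s["clock"],s["finger_gap"].round(3),s["ee_pos"].round(4),s["wrist_force"].round(0),len(q),q.mean(0).round(4) if len(q) else"",np.percentile(q[:,2],90) if len(q) else"")
                     ^^^^^^^^^^^^^^^^^^^^^
AttributeError: 'float' object has no attribute 'round'
```

```bash
sed -i 's/s\["finger_gap"\].round(3)/round(s["finger_gap"],3)/' fr.py; python3 fr.py 5
```

```text
25.65 0.245 [0.4901 0.1302 0.0398] [ 4. 38.  3.] 1253 [0.4711 0.1315 0.0839] 0.08657293970348179
25.7 0.289 [0.4903 0.1288 0.0391] [ 6. 33.  2.] 1211 [0.4707 0.1315 0.0846] 0.08707224248378745
25.75 0.329 [0.4905 0.1274 0.0388] [ 7. 29.  1.] 1181 [0.4704 0.1316 0.0854] 0.08751875524574
25.8 0.374 [0.4906 0.1259 0.0385] [ 8. 25.  1.] 1147 [0.4701 0.1318 0.0861] 0.08806261816792249
25.85 0.416 [0.4908 0.1245 0.0383] [ 9. 19.  1.] 1121 [0.4701 0.133  0.0862] 0.08844601592454691
```

```bash
python3 fr.py 7
```

```text
25.9 0.451 [0.4908 0.123  0.0381] [ 9. 16.  1.] 1086 [0.4698 0.1333 0.0865] 0.08875946390584086
25.95 0.477 [0.4907 0.1219 0.038 ] [10. 18. -0.] 1048 [0.4698 0.1333 0.0865] 0.08894772970249425
26.0 0.484 [0.4907 0.1215 0.0379] [ 9. 17.  0.] 1048 [0.4697 0.1333 0.0866] 0.08877800586273464
26.05 0.493 [0.4908 0.1214 0.0379] [10. 18.  1.] 1055 [0.4697 0.1334 0.0869] 0.08888684358901777
26.1 0.491 [0.4907 0.1213 0.0378] [ 9. 17.  1.] 1048 [0.4697 0.1333 0.0869] 0.08902606104212249
26.15 0.491 [0.4907 0.1212 0.0378] [10. 18.  1.] 1058 [0.4697 0.1334 0.0869] 0.08885524310223368
26.2 0.491 [0.4908 0.1212 0.0378] [ 8. 18.  1.] 1042 [0.4697 0.1333 0.0866] 0.08894512303161552
```

Emit:
carry_out(commands=[[[0.02,0.15,0.2,0,0,0,45],[0.05,0.3,0.4,0,0,0,45],[0.05,0.44,0.58,0,0,0,45],[0.05,0.44,0.58,0,0,0,45],[0.05,0.44,0.58,0,0,0,5],[0.05,0.44,0.58,0,0,0,5],[0.05,0.44,0.58,0,0,0,5],[0.05,0.44,0.58,0,0,0,5],[0.05,0.44,0.58,0,0,0,5],[0.05,0.44,0.58,0,0,0,5]]], newtons=60)

```text
clock: 27.25
ee_pos: [0.4881, 0.1372, 0.065]
tool_rot: [-90.0, 0.0, 10.6]
wrist_force: [0.4, -0.5, -1.3]
finger_gap: 0.155
```

```bash
python3 fr.py 1; python3 th.py
```

```text
27.25 0.155 [0.4881 0.1372 0.065 ] [ 0. -0. -1.] 1281 [0.4726 0.1362 0.0879] 0.09035492995433626
27.3 [0.48810057 0.13723363 0.06508709] [ 0.43729467 -0.04545158 -0.81810721] y,z -32.858535959359486 32.587090733487905 r 46.27744448286977 v 1.9903421114017483
```

Emit:
carry_out(commands=[[[0,-0.02,-0.02,0,0,0,5],[0,-0.04,-0.04,0,0,0,5],[0,-0.06,-0.06,0,0,0,5],[0,-0.07,-0.08,0,0,0,5],[0,-0.08,-0.1,0,0,0,5],[0,-0.09,-0.12,0,0,0,5],[0,-0.09,-0.12,0,0,0,5],[0,-0.09,-0.12,0,0,0,5],[0,-0.09,-0.12,0,0,0,5],[0,-0.09,-0.12,0,0,0,5]]])

```text
clock: 28.3
ee_pos: [0.4886, 0.1344, 0.0612]
tool_rot: [-89.9, -0.1, 10.6]
wrist_force: [-8.2, 1.9, 26.4]
finger_gap: 0.157
```

```bash
python3 fr.py 1; python3 th.py
```

```text
28.3 0.157 [0.4886 0.1344 0.0612] [-8.  2. 26.] 1151 [0.4724 0.1328 0.0848] 0.0871085356523906
28.35 [0.4885816  0.1344154  0.06117843] [-8.24712284  1.93488834 26.90649093] y,z -35.71715985443349 28.678431355581985 r 45.805763099024816 v 2.09506678926398
```

Emit:
carry_out(commands=[[[0,0.01,0.01,0,0,0,5],[0,0.02,0.02,0,0,0,5],[0,0.03,0.03,0,0,0,5],[0,0.04,0.04,0,0,0,5],[0,0.04,0.05,0,0,0,5],[0,0.05,0.06,0,0,0,5],[0,0.05,0.06,0,0,0,5],[0,0.05,0.06,0,0,0,5],[0,0.05,0.06,0,0,0,5],[0,0.05,0.06,0,0,0,5]]])

```text
clock: 29.35
ee_pos: [0.4883, 0.1359, 0.0632]
tool_rot: [-90.0, -0.0, 10.6]
wrist_force: [-5.0, -0.4, 15.4]
finger_gap: 0.16
```

```bash
python3 fr.py 1; python3 th.py
```

```text
29.35 0.16 [0.4883 0.1359 0.0632] [-5. -0. 15.] 1235 [0.4725 0.1346 0.0865] 0.08888935911608681
29.4 [0.48831492 0.13585984 0.06323228] [-5.90956257 -0.12477802 14.56383331] y,z -34.24831228083971 30.73227810888214 r 46.01543014954432 v 2.0402507671704617
```

The clamp acts as a plain spring under the pinch. One more attempt: press on the sleeve's outer end with shut finger tips, which cannot slip, then slide off its end along -x so that contact breaks while it is fully clamped.

Emit:
carry_out(commands=[[[0,0,0,0,0,0,45],[0,0,0,0,0,0,45],[0,0,0,0,0,0,45],[0,0,0.4,0,0,0,45],[-0.1,-0.06,0.9,0,0,0,45],[-0.21,-0.13,1.25,0,0,0,0],[-0.21,-0.13,1.25,0,0,0,0],[-0.21,-0.13,1.25,0,0,0,0],[-0.21,-0.13,1.25,0,0,0,0],[-0.21,-0.13,1.25,0,0,0,0]]], newtons=30)

```text
clock: 30.4
ee_pos: [0.4774, 0.1289, 0.1239]
tool_rot: [-90.0, 0.1, 10.6]
wrist_force: [1.0, 0.4, 0.0]
finger_gap: 0.101
```

```bash
python3 fr.py 1; python3 th.py
```

```text
30.4 0.101 [0.4774 0.1289 0.1239] [1. 0. 0.] 580 [0.4721 0.1352 0.0879] 0.09002979341376108
30.45 [0.47744435 0.12889337 0.12395277] [-0.46243608  0.50923253  0.72894025] y,z -39.09625164994233 91.45276597853658 r 99.45916397296227 v 1.6047843849602703
```

Emit:
carry_out(commands=[[[0,0,-0.2,0,0,0,0],[0,0,-0.4,0,0,0,0],[0,0,-0.6,0,0,0,0],[0,-0.02,-0.7,0,0,0,0],[0,-0.03,-0.78,0,0,0,0],[0,-0.04,-0.84,0,0,0,0],[0,-0.05,-0.9,0,0,0,0],[0,-0.06,-0.95,0,0,0,0],[0,-0.06,-1.0,0,0,0,0],[0,-0.06,-1.0,0,0,0,0]]])

```text
clock: 31.45
ee_pos: [0.4779, 0.1171, 0.0756]
tool_rot: [-90.5, 0.1, 10.1]
wrist_force: [-5.0, -30.5, 29.4]
finger_gap: 0.004
```

```bash
python3 - <<'E'
from h import *
s=manip.sense();z=s["ee_pos"][2];print(s["clock"],s["ee_pos"],s["wrist_force"],s["tool_rot"],s["finger_gap"],"v",np.pi-np.arcsin((z-.008-.0505)/.045)-.37)
E
```

```text
31.45 [0.47790816 0.11710011 0.07562329] [ -5.03386072 -30.54607869  29.41151097] [-90.45906904   0.14987085  10.14509613] 0.003733640442925173 v 2.381236717675744
```

The tips slid off sideways (-y). I'll raise, centre them over the sleeve and press once more.

Emit:
carry_out(commands=[[[0,0,0.4,0,0,0,0],[0,0.1,0.6,0,0,0,0],[-0.02,0.22,0.6,0,0,0,0],[-0.02,0.22,0.4,0,0,0,0],[-0.02,0.21,0.3,0,0,0,0],[-0.02,0.19,0.2,0,0,0,0],[-0.01,0.17,0.12,0,0,0,0],[-0.01,0.15,0.05,0,0,0,0],[-0.01,0.13,-0.01,0,0,0,0],[-0.01,0.13,-0.01,0,0,0,0]]])

```text
clock: 32.45
ee_pos: [0.476, 0.1419, 0.0755]
tool_rot: [-89.4, -0.1, 11.0]
wrist_force: [-15.2, 27.5, 32.5]
finger_gap: 0.006
```

```bash
python3 - <<'E'
from h import *
s=manip.sense();z=s["ee_pos"][2];print(s["clock"],s["ee_pos"],s["wrist_force"],s["tool_rot"],s["finger_gap"],"v",np.pi-np.arcsin((z-.008-.0505)/.045)-.37)
E
```

```text
32.45 [0.47598219 0.14186361 0.07552166] [-15.17544064  27.50767644  32.4741629 ] [-89.44716039  -0.10762877  11.034819  ] 0.005648435327406772 v 2.383677742624229
```

Round tips do not hold it. Last variant: pinch with the fingers tilted 20° about the screw axis, so that the pad normal carries the load.

Emit:
carry_out(commands=[[[0,0,0.6,0,0,0,0],[0,0,1.2,-0.6,-0.1,0,45],[0.1,-0.02,1.3,-1.6,-0.3,0,45],[0.16,-0.04,1.3,-2.46,-0.46,0,45],[0.16,-0.04,1.3,-2.46,-0.46,0,45],[0.16,-0.04,1.2,-2.46,-0.46,0,45],[0.16,-0.04,0.7,-2.46,-0.46,0,45],[0.16,-0.04,0.2,-2.46,-0.46,0,45],[0.16,-0.04,-0.16,-2.46,-0.46,0,45],[0.16,-0.04,-0.16,-2.46,-0.46,0,45]]], newtons=60)

```text
clock: 33.45
ee_pos: [0.4836, 0.1277, 0.0639]
tool_rot: [-110.1, 0.3, 10.4]
wrist_force: [0.3, -0.3, 0.3]
finger_gap: 0.489
```

Emit:
carry_out(commands=[[[0,0,0,0,0,0,5],[0,0,0,0,0,0,5],[0,0,0,0,0,0,5],[0,0,0,0,0,0,5],[0,-0.03,-0.04,0,0,0,5],[0,-0.06,-0.09,0,0,0,5],[0,-0.1,-0.15,0,0,0,5],[0,-0.13,-0.21,0,0,0,5],[0,-0.16,-0.27,0,0,0,5],[0,-0.18,-0.32,0,0,0,5]]])

```text
clock: 34.45
ee_pos: [0.487, 0.1238, 0.0545]
tool_rot: [-109.9, -0.3, 10.7]
wrist_force: [-18.4, 10.5, 73.9]
finger_gap: 0.162
```

```bash
cat > t.py <<'E'
from h import *
s=manip.sense();p,W,c=cap("wrist");mx=p.max(-1).astype(int)
q=W[np.all((W>[.45,.1,.045])&(W<[.474,.165,.11]),-1)&(mx<60)]
print(s["clock"],s["finger_gap"],s["ee_pos"],s["tool_rot"],s["wrist_force"],np.linalg.norm(s["wrist_force"]));e=np.deg2rad(10.6)
if len(q):
    d=q.mean(0)[:2]-[.5277,.1776]; print(len(q),q.mean(0),np.percentile(q[:,2],90),"vy",d@[-np.sin(e),np.cos(e)])
E
python3 t.py
```

```text
34.45 0.16153371350138576 [0.48701585 0.12379699 0.05454989] [-109.90883054   -0.28735889   10.65033917] [-18.40705752  10.51885912  73.91434434] 76.89471024403258
724 [0.47053806 0.12996352 0.07756321] 0.08045419978764669 vy -0.03630856293474771
```

Emit:
carry_out(commands=[[[0,-0.01,-0.02,0,0,0,5],[0,-0.02,-0.04,0,0,0,5],[0,-0.03,-0.06,0,0,0,5],[-0.01,-0.04,-0.08,0,0,0,5],[-0.01,-0.05,-0.1,0,0,0,5],[-0.01,-0.06,-0.12,0,0,0,5],[-0.01,-0.06,-0.13,0,0,0,5],[-0.01,-0.06,-0.13,0,0,0,5],[-0.01,-0.06,-0.13,0,0,0,5],[-0.01,-0.06,-0.13,0,0,0,5]]])

```text
clock: 35.5
ee_pos: [0.4877, 0.1218, 0.0496]
tool_rot: [-109.8, -0.5, 10.7]
wrist_force: [-20.6, 12.4, 82.4]
finger_gap: 0.159
```

```bash
python3 t.py
```

```text
35.5 0.1588924086735049 [0.48768197 0.12175636 0.04959235] [-109.84558469   -0.45237111   10.67119289] [-20.61697445  12.42353693  82.40636778] 85.84994674500291
755 [0.47061844 0.12884008 0.07531375] 0.07827778118561506 vy -0.03742761620302378
```

Emit:
carry_out(commands=[[[0,-0.01,-0.02,0,0,0,5],[0,-0.03,-0.04,0,0,0,5],[0,-0.04,-0.07,0,0,0,5],[-0.01,-0.06,-0.1,0,0,0,5],[-0.01,-0.07,-0.13,0,0,0,5],[-0.01,-0.08,-0.16,0,0,0,5],[-0.01,-0.08,-0.16,0,0,0,5],[-0.01,-0.08,-0.16,0,0,0,5],[-0.01,-0.08,-0.16,0,0,0,5],[-0.01,-0.08,-0.16,0,0,0,5]]])

```text
clock: 36.55
ee_pos: [0.4884, 0.119, 0.0418]
tool_rot: [-109.8, -0.6, 10.7]
wrist_force: [-18.0, 14.8, 84.0]
finger_gap: 0.158
```

```bash
python3 t.py
```

```text
36.55 0.15836575479785633 [0.48840934 0.11898492 0.04177506] [-109.76171264   -0.59225995   10.73500415] [-17.99552505  14.78682474  83.98315253] 87.15307806835452
894 [0.47051562 0.12948692 0.07616949] 0.07785784417730263 vy -0.036772905279249084
```

It slips again at about 87 N with the crank at about 2.33; that is the limit. I'll unload gently, open clear, then go for the bolt.

Emit:
carry_out(commands=[[[0,0.03,0.08,0,0,0,5],[0,0.06,0.16,0,0,0,5],[0,0.09,0.24,0,0,0,5],[0,0.12,0.32,0,0,0,5],[0,0.12,0.32,0,0,0,45],[0,0.12,0.32,0,0,0,60],[0,0.12,0.32,0,0,0,60],[0,0.12,0.32,0,0,0,60],[0,0.25,0.9,0,0,0,60],[0,0.4,1.7,0,0,0,60]]])

```text
clock: 37.6
ee_pos: [0.4827, 0.133, 0.1199]
tool_rot: [-110.2, 0.3, 10.5]
wrist_force: [0.6, 0.5, 0.2]
finger_gap: 0.623
```

```bash
cat > b.py <<'E'
from h import *
s=manip.sense();print(s["clock"],s["ee_pos"],s["tool_rot"],s["wrist_force"].round(1),s["finger_gap"],s["qpos"].round(0))
E
python3 b.py; python3 - <<'E'
# bolt axis from scene: project bolt head top / fit shank
from h import *
D=np.load("scene0.npz");W,p=D["W"],D["p"].astype(int);mx=p.max(-1)
for lo,hi in((.05,.115),(.122,.135),(.118,.135)):
    q=W[np.all((W>[.55,-.17,lo])&(W<[.62,-.1,hi]),-1)&(mx<90)];print(lo,len(q),q.mean(0),np.median(q,0))
T=np.load("top0.npz");W,p=T["W"],T["p"].astype(int);mx=p.max(-1)
q=W[np.all((W>[.55,-.17,.118])&(W<[.61,-.1,.135]),-1)&(mx<90)];print("top",len(q),q.mean(0))
q=W[np.all((W>[.53,-.35,.040])&(W<[.62,-.05,.049]),-1)&(p[...,0]>p[...,2]+40)];print("rack",cv2.minAreaRect(q[:,:2].astype(np.float32)))
E
```

```text
37.6 [0.48269265 0.13298021 0.11993625] [-110.17485893    0.27288054   10.52098945] [0.6 0.5 0.2] 0.6234154233457668 [-45.  25.  13. 113.  17.  52.  56.]
0.05 68 [ 0.58214512 -0.13553398  0.08004763] [ 0.5824305  -0.13617605  0.07909347]
0.122 58 [ 0.57956493 -0.13372156  0.12755255] [ 0.58033825 -0.13360516  0.12762347]
0.118 63 [ 0.58012668 -0.13367767  0.12693637] [ 0.58086137 -0.13385199  0.1275501 ]
top 25 [ 0.57477071 -0.13038004  0.13034018]
rack ((0.5754363536834717, -0.21483665704727173), (0.057539574801921844, 0.235097736120224), 0.2740548849105835)
```

```bash
python3 - <<'E'
from scipy.spatial.transform import Rotation as R
import numpy as np
R0=R.from_euler("xyz",[-110,0,10.5],degrees=True);
for yaw in(-78,-82):
    v=(R.from_euler("xyz",[-90,0,yaw],degrees=True)*R0.inv()).as_rotvec(degrees=True)/8;print(yaw,v,np.linalg.norm(v))
E
```

```text
-78 [  2.29862109  -1.53588951 -10.94025038] 11.28413461179289
-82 [  2.265048    -1.63060123 -11.43369478] 11.769395866420247
```

Emit:
carry_out(commands=[[[0,0,0.5,0.22,-0.15,-1.04,60],[0,0,1.0,0.44,-0.29,-2.08,60],[0.1,-0.4,1.4,0.66,-0.44,-3.12,60],[0.35,-1.1,1.6,0.87,-0.58,-4.16,60],[0.65,-1.9,1.6,1.09,-0.73,-5.2,60],[0.9,-2.7,1.6,1.31,-0.88,-6.24,60],[1.2,-3.5,1.6,1.53,-1.02,-7.28,60],[1.5,-4.3,1.6,1.75,-1.17,-8.32,60],[1.7,-5.0,1.6,1.97,-1.31,-9.36,60],[1.85,-5.26,1.6,2.18,-1.46,-10.4,60]]])

```text
clock: 38.6
ee_pos: [0.5762, -0.1341, 0.2007]
tool_rot: [-90.9, -0.9, -74.3]
wrist_force: [0.0, 1.0, -0.1]
finger_gap: 0.652
```

```bash
python3 b.py; python3 g.py; python3 j.py | grep now; python3 - <<'E'
from h import *
p,W,c=cap("wrist"); save(p,"w9.png",1)
E
```

```text
38.6 [ 0.57617731 -0.13406611  0.20066096] [-90.87031828  -0.86025731 -74.26790691] [ 0.   1.  -0.1] 0.6521297339229387 [-15.  25.  32.  99. -14.  61.  37.]
38.6 [ 0.57617731 -0.13406611  0.20066096]
wrist few
top 57 ((0.4862452447414398, 0.137809619307518), (0.040379445999860764, 0.013717947527766228), 8.963743209838867) 0.08522062327576932 y -31.485713519626582 th 2.307372288987168 v 1.9373722889871678
blk ((0.6514295935630798, 0.19417724013328552), (0.04855363443493843, 0.0700732097029686), 9.332114219665527)
scene 58 ((0.4878946542739868, 0.1343102902173996), (0.03525807335972786, 0.015886716544628143), 1.6207236051559448) 0.07911524523071328 y -35.22873889183683 th 2.459414698395925 v 2.0894146983959248
blk ((0.655224084854126, 0.19393524527549744), (0.04672488942742348, 0.07929064333438873), 9.667031288146973)
top now jaw 167 [-12.2   0.6  14.2]
top now blk 252 [14.2 35.5 58.7]
scene now jaw 0 
scene now blk 251 [18.1 41.5 62.3]
```

View pics/w9.png

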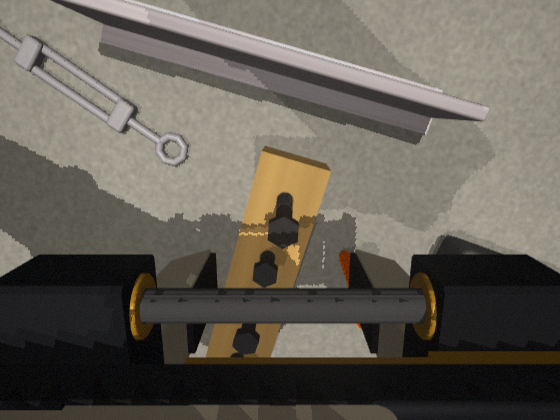

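The long black bolt's head is at (284,232), midway between the fingers (213 and 355). The orange one is at (347,262), outside. Refining the head position.

```bash
python3 - <<'E'
from h import *
p,W,c=cap("wrist");mx=p.max(-1).astype(int);s=manip.sense();print(s["clock"],s["ee_pos"],s["tool_rot"])
q=W[np.all((W>[.54,-.17,.122])&(W<[.61,-.1,.137]),-1)&(mx<90)];print(len(q),q.mean(0),q.min(0),q.max(0),cv2.minAreaRect(q[:,:2].astype(np.float32)))
E
```

```text
38.95 [ 0.57658976 -0.1266831   0.20040077] [-90.91009788  -0.7348519  -73.35134736]
843 [ 0.57684071 -0.13009888  0.1315302 ] [ 0.56668388 -0.14180546  0.12271426] [ 0.58740924 -0.12037183  0.13440573] ((0.5771113038063049, -0.13114024698734283), (0.018875539302825928, 0.021889228373765945), 12.632196426391602)
```

Emit:
carry_out(commands=[[[0,-0.1,-0.2,0.06,-0.04,-0.04,60],[0,-0.1,-0.6,0.12,-0.08,-0.08,60],[0,-0.1,-1.1,0.12,-0.08,-0.08,60],[0,-0.1,-1.6,0.12,-0.08,-0.08,60],[0,-0.1,-2.1,0.12,-0.08,-0.08,60],[0,-0.1,-2.3,0.12,-0.08,-0.08,60],[0,-0.1,-2.39,0.12,-0.08,-0.08,60],[0,-0.1,-2.39,0.12,-0.08,-0.08,60],[0,-0.1,-2.39,0.12,-0.08,-0.08,40],[0,-0.1,-2.39,0.12,-0.08,-0.08,30]]], newtons=40)

```text
clock: 39.95
ee_pos: [0.5775, -0.1337, 0.0823]
tool_rot: [-89.9, -0.1, -74.2]
wrist_force: [-1.1, 0.7, -0.5]
finger_gap: 0.528
```

Emit:
carry_out(commands=[[[0,0,0,0,0,0,5],[0,0,0,0,0,0,5],[0,0,0,0,0,0,5],[0,0,0,0,0,0,5],[0,0,0,0,0,0,5],[0,0,0,0,0,0,5],[0,0,0,0,0,0,5],[0,0,0,0,0,0,5],[0,0,0,0,0,0,5],[0,0,0,0,0,0,5]]])

```text
clock: 40.95
ee_pos: [0.5769, -0.1336, 0.0814]
tool_rot: [-90.0, -0.0, -74.2]
wrist_force: [0.3, -0.4, 3.3]
finger_gap: 0.214
```

```bash
python3 b.py
```

```text
40.95 [ 0.57688774 -0.13360354  0.08135738] [-8.99668773e+01 -4.51824822e-02 -7.42431820e+01] [ 0.3 -0.4  3.3] 0.2140121446598298 [-11.  33.  28. 106. -20.  47.  42.]
```

The opening of 19.7 mm means the fingers met the head (19 mm across flats), not the shank. I'll reopen and grip the head itself at pad height, on its flats.

Emit:
carry_out(commands=[[[0,0,0,0,0,0,35],[0,0,0,0,0,0,35],[0,0.02,0.2,0,0,-0.2,35],[0,0.03,0.4,0,0,-0.3,35],[0,0.03,0.5,0,0,-0.3,35],[0,0.03,0.5,0,0,-0.3,35],[0,0.03,0.5,0,0,-0.3,5],[0,0.03,0.5,0,0,-0.3,5],[0,0.03,0.5,0,0,-0.3,5],[0,0.03,0.5,0,0,-0.3,5]]], newtons=45)

```text
clock: 41.95
ee_pos: [0.5765, -0.132, 0.1059]
tool_rot: [-90.0, -0.0, -76.6]
wrist_force: [1.0, 0.8, -1.2]
finger_gap: 0.219
```

```bash
python3 b.py
```

```text
41.95 [ 0.57651815 -0.13200768  0.10593249] [-9.00134559e+01 -2.59160666e-02 -7.66384880e+01] [ 1.   0.8 -1.2] 0.21947029857265155 [-13.  31.  29. 105. -19.  49.  39.]
```

Emit:
carry_out(commands=[[[0,0,0,0,0,0,5],[0,0,0.1,0,0,0,5],[0,0,0.3,0,0,0,5],[0,0,0.6,0,0,0,5],[0,0,1.0,0,0,0,5],[0,0,1.5,0,0,0,5],[0,0,2.0,0,0,0,5],[0,0,2.5,0,0,0,5],[0,0,2.8,0,0,0,5],[0,0,3.0,0,0,0,5]]])

```text
clock: 42.95
ee_pos: [0.5772, -0.1324, 0.2585]
tool_rot: [-89.8, -0.1, -76.7]
wrist_force: [-0.0, -0.5, -0.5]
finger_gap: 0.224
```

```bash
cat > bolt.py <<'E'
from h import *
s=manip.sense();t=s["ee_pos"];print(s["clock"],t,s["tool_rot"],s["wrist_force"].round(1),s["finger_gap"])
for n in("scene","top"):
    p,W,c=cap(n); mx=p.max(-1).astype(int); np.savez(n+"B.npz",p=p,W=W,K=c[0],R=c[1],t=c[2])
    lo=[t[0]-.03,t[1]-.03,t[2]-.105];hi=[t[0]+.03,t[1]+.03,t[2]-.003]
    q=W[np.all((W>lo)&(W<hi),-1)&(mx<90)]
    if len(q)<8: print(n,len(q));continue
    k=np.polyfit(q[:,2],q[:,0],1),np.polyfit(q[:,2],q[:,1],1)
    print(n,len(q),"zmin",q[:,2].min(),"tilt deg x,y",np.degrees([k[0][0],k[1][0]]),"mean",q.mean(0))
    if n=="scene":
        u,v=proj(t,c).astype(int); save(p[max(0,v-80):v+90,max(0,u-110):u+110],"bolt%d.png"%round(s["clock"]*10),3.5)
E
python3 bolt.py; ls pics
```

```text
42.95 [ 0.57717487 -0.13235887  0.25850135] [-8.98458842e+01 -7.74122014e-02 -7.66586797e+01] [-0.  -0.5 -0.5] 0.22444176083396455
scene 141 zmin 0.1590519147129676 tilt deg x,y [-0.31320788 -0.73025157] mean [ 0.58220236 -0.13620444  0.2093582 ]
top 0
bolt430.png
cmp6.png
scene0.png
top0.png
w1.png
w2.png
w3.png
w4.png
w5.png
w9.png
```

Emit:
carry_out(commands=[[[0.1,0.25,0,0,0,0,5],[0.25,0.8,0,0,0,0,5],[0.45,1.5,0,0,0,0,5],[0.65,2.3,0,0,0,0,5],[0.85,3.1,0,0,0,0,5],[1.05,3.9,0,0,0,0,5],[1.25,4.7,0,0,0,0,5],[1.4,5.25,0,0,0,0,5],[1.5,5.55,0,0,0,0,5],[1.52,5.65,0,0,0,0,5]]])

```text
clock: 44.05
ee_pos: [0.6524, 0.153, 0.2548]
tool_rot: [-90.1, -0.0, -76.5]
wrist_force: [0.1, 0.7, -2.1]
finger_gap: 0.217
```

```bash
python3 bolt.py; python3 - <<'E'
from h import *
p,W,c=cap("wrist"); save(p,"wA.png",1); np.savez("wA.npz",p=p,W=W,K=c[0],R=c[1],t=c[2])
E
```

```text
44.05 [0.65242691 0.15298262 0.25479239] [-9.00889960e+01 -2.55850423e-02 -7.64810379e+01] [ 0.1  0.7 -2.1] 0.21716077942330164
scene 134 zmin 0.15807888597149203 tilt deg x,y [ 0.42633037 -0.31528404] mean [0.65668608 0.1479957  0.20729886]
top 0
```

View pics/wA.png

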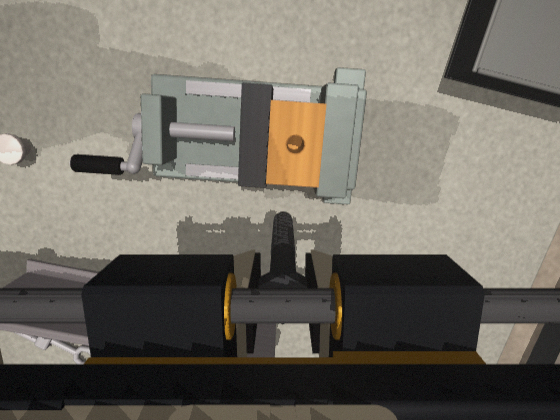

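The block sits flush between the jaws. The hole is at (295,144), the bolt's point at about (283,217), and the crank grip at (97,164). Computing the hole and tip positions.

```bash
cat > hole.py <<'E'
from h import *
import sys
D=np.load(sys.argv[1]);p,W=D["p"].astype(int),D["W"];cal=(D["K"],D["R"],D["t"])
def ray(u,v,z):
    K,R,t=cal;d=R.T@np.linalg.solve(K,[u,v,1]);o=-R.T@t;return o+d*(z-o[2])/d[2]
m=((p[...,0]>p[...,2]+50)&(abs(W[...,2]-.09)<.008)&(abs(W[...,0]-.653)<.06)&(abs(W[...,1]-.194)<.06)).astype(np.uint8)
n,l,st,ce=cv2.connectedComponentsWithStats(m);k=1+st[1:,4].argmax();m=(l==k).astype(np.uint8)
r=cv2.minAreaRect(np.argwhere(m)[:,::-1].astype(np.float32));print("block rect px",r,"ctr",ray(*r[0],.09))
cs,h=cv2.findContours(m,cv2.RETR_CCOMP,cv2.CHAIN_APPROX_NONE)
for c,hh in zip(cs,h[0]):
    if hh[3]>=0 and cv2.contourArea(c)>40:
        b=cv2.boundingRect(c);e=cv2.fitEllipse(c);print("hole",b,e,ray(*e[0],.09))
# bolt: dark pixels with depth z in .15-.25 near TCP
mx=p.max(-1);t=manip.sense()["ee_pos"]
q=W[np.all((W>[t[0]-.02,t[1]-.02,t[2]-.12])&(W<[t[0]+.02,t[1]+.02,t[2]-.02]),-1)&(mx<90)]
uv=np.argwhere(np.all((W>[t[0]-.02,t[1]-.02,t[2]-.12])&(W<[t[0]+.02,t[1]+.02,t[2]-.02]),-1)&(mx<90))
print("tcp",t,"bolt",len(q),"zmin",q[:,2].min(),np.percentile(q[:,2],3))
for a in(.05,.06,.07,.08,.09):
    s=q[abs(q[:,2]-(t[2]-a))<.004]
    if len(s):print(a,s.mean(0).round(4),s.min(0).round(4),s.max(0).round(4))
top=uv[:,0].min();print("tip rows",top,[(r,uv[uv[:,0]==r][:,1].min(),uv[uv[:,0]==r][:,1].max()) for r in range(top,top+14,3)])
E
python3 hole.py wA.npz
```

```text
block rect px ((295.15399169921875, 142.90823364257812), (55.48481750488281, 83.8281021118164), 3.900493860244751) ctr [0.65312893 0.19647463 0.09      ]
hole (285, 135, 20, 18) ((294.7370300292969, 143.4459991455078), (17.36553955078125, 18.253389358520508), 72.19686889648438) [0.65289211 0.19595565 0.09      ]
tcp [0.65260259 0.14876165 0.25596196] bolt 707 zmin 0.17088968664221652 0.1748590863531366
0.05 [0.6522 0.1553 0.2057] [0.6468 0.1506 0.2021] [0.6588 0.1572 0.2099]
0.06 [0.652  0.1554 0.196 ] [0.6469 0.1495 0.192 ] [0.6593 0.1573 0.2   ]
0.07 [0.6518 0.1553 0.1865] [0.6469 0.1505 0.1821] [0.6585 0.1572 0.1897]
0.08 [0.6524 0.1554 0.1765] [0.6469 0.1496 0.1722] [0.659  0.157  0.1799]
tip rows 212 [(212, np.int64(280), np.int64(286)), (215, np.int64(275), np.int64(290)), (218, np.int64(274), np.int64(291)), (221, np.int64(273), np.int64(292)), (224, np.int64(273), np.int64(292))]
```

Emit:
carry_out(commands=[[[0,0.2,0,0,0,0,5],[0,0.45,0,0,0,0,5],[0.01,0.7,0,0,0,0,5],[0.01,0.88,0,0,0,0,5],[0.01,0.93,-0.1,0,0,0,5],[0.01,0.93,-0.3,0,0,0,5],[0.01,0.93,-0.5,0,0,0,5],[0.01,0.93,-0.6,0,0,0,5],[0.01,0.93,-0.64,0,0,0,5],[0.01,0.93,-0.64,0,0,0,5]]])

```text
clock: 45.2
ee_pos: [0.6532, 0.1965, 0.2239]
tool_rot: [-90.0, -0.0, -76.7]
wrist_force: [-1.1, 0.1, -0.3]
finger_gap: 0.218
```

```bash
python3 bolt.py; python3 - <<'E'
from h import *
p,W,c=cap("wrist"); np.savez("wB.npz",p=p,W=W,K=c[0],R=c[1],t=c[2])
save(p[120:320,180:400],"wB.png",3)
E
python3 hole.py wB.npz; python3 hole.py sceneB.npz 2>&1 | head -2; python3 hole.py topB.npz 2>&1|head -2
```

```text
45.2 [0.65316555 0.19652106 0.22387723] [-9.00154239e+01 -4.72087277e-02 -7.66771602e+01] [-1.1  0.1 -0.3] 0.21802723762629406
scene 119 zmin 0.12923106358369502 tilt deg x,y [-0.50785325  0.08995788] mean [0.65736736 0.19161214 0.17813132]
top 0
block rect px ((280.8699035644531, 202.82846069335938), (59.20032501220703, 86.62033081054688), 3.7313973903656006) ctr [0.65297431 0.19694655 0.09      ]
tcp [0.65353421 0.19683057 0.22467754] bolt 698 zmin 0.13910385624955088 0.14328222288218703
0.05 [0.6533 0.2022 0.1746] [0.6479 0.1977 0.1711] [0.6599 0.2039 0.1787]
0.06 [0.6533 0.2023 0.1646] [0.6479 0.1984 0.1608] [0.6603 0.204  0.1687]
0.07 [0.653  0.2022 0.1547] [0.6479 0.1977 0.1507] [0.6597 0.2038 0.1586]
0.08 [0.6528 0.2023 0.1454] [0.648  0.1964 0.141 ] [0.6591 0.204  0.1486]
tip rows 211 [(211, np.int64(280), np.int64(285)), (214, np.int64(276), np.int64(288)), (217, np.int64(274), np.int64(290)), (220, np.int64(274), np.int64(291)), (223, np.int64(273), np.int64(292))]
block rect px ((382.1219787597656, 202.0975799560547), (17.4914608001709, 22.48902130126953), 38.65980529785156) ctr [0.65617591 0.19218391 0.09      ]
tcp [0.65353421 0.19683057 0.22467754] bolt 96 zmin 0.12923106358369502 0.1353568871526205
block rect px ((223.32354736328125, 151.7941436767578), (13.339459419250488, 5.578319072723389), 75.96376037597656) ctr [0.65487129 0.1692755  0.09      ]
Traceback (most recent call last):
```

View pics/wB.png

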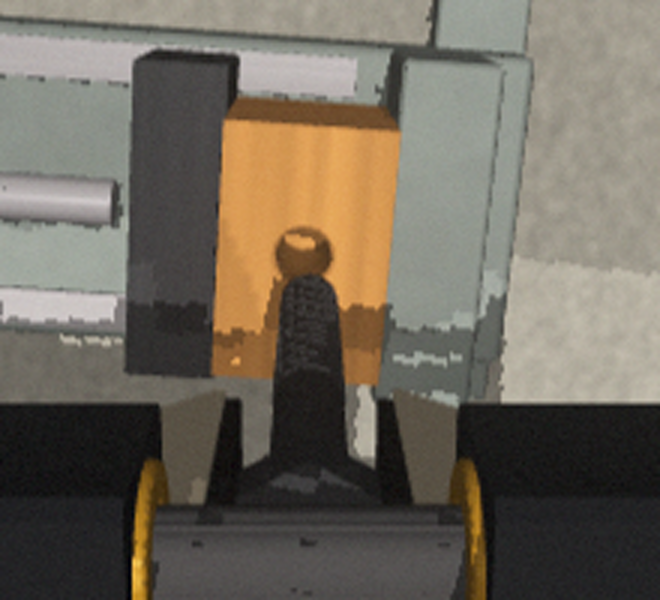

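The hole is at pixel (281,204), the bolt's point just in front of it at (283,212), and the block is gripped by both jaws. Checking the hole and tip with rays.

```bash
python3 - <<'E'
from h import *
D=np.load("wB.npz");K,R,t=D["K"],D["R"],D["t"];p=D["p"].astype(int);o=-R.T@t
def ray(u,v): return R.T@np.linalg.solve(K,[u,v,1])
# hole rim: left/right extents by darker orange
for r in (196,198,200,202,204,206,208): print(r,p[r,268:296,0])
for u,v in((281,204),(281,205),(281,203)):
    d=ray(u,v);print(u,v,(o+d*(.09-o[2])/d[2]).round(4))
d=ray(282.5,211);
for y in(.1975,.2015,.204):
    print("tip if y",y,(o+d*(y-o[1])/d[1]).round(4))
for z in(.129,.130,.131):  # predicted px of tip centre on axis
    print(z,proj([.6536,.1979,z],(K,R,t)))
E
```

```text
196 [221 220 216 217 213 212 212 195 181 160 158 140 137 139 151 151 169 181
 193 223 228 230 229 228 226 227 226 225]
198 [217 217 216 212 214 188 159 189 189 187 192 195 136 132 133 132 133 128
 133 152 183 222 229 228 229 226 226 225]
200 [221 219 214 208 177 126 103 178 209 214 217 220 225 227 228 227 205 134
 133 109 103 142 212 228 226 225 225 225]
202 [220 215 215 178 122  97 104 111 120 144 172 192 207 207 195 197 181 100
  89  85  83  95 176 209 225 227 227 222]
204 [221 219 202 163  89  97 100 105 111 114 111 113 113 113 111 110 111  99
  95  87  81  82 138 201 226 225 224 224]
206 [218 215 202 182  98  91  96 103 106 107 111 111 112 107 107 104 103  99
  91  86  86  81 113 191 227 227 227 224]
208 [223 219 211 189 142  97  94 100 107 102 109 107 109 105 104 100  97  92
  94  92  90 101 190 215 228 226 224 223]
281 204 [0.6533 0.196  0.09  ]
281 205 [0.6535 0.1952 0.09  ]
281 203 [0.6531 0.1968 0.09  ]
tip if y 0.1975 [0.6542 0.1975 0.1167]
tip if y 0.2015 [0.6532 0.2015 0.1324]
tip if y 0.204 [0.6526 0.204  0.1422]
0.129 [281.82197633 214.72300238]
0.13 [281.81955843 215.10075591]
0.131 [281.81712272 215.48129169]
```

Emit:
carry_out(commands=[[[0,-0.02,-0.1,0,0,0,5],[0,-0.03,-0.2,0,0,0,5],[0,-0.03,-0.3,0,0,0,5],[0,-0.03,-0.4,0,0,0,5],[0,-0.03,-0.5,0,0,0,5],[0,-0.03,-0.57,0,0,0,5],[0,-0.03,-0.61,0,0,0,5],[0,-0.03,-0.61,0,0,0,5],[0,-0.03,-0.61,0,0,0,5],[0,-0.03,-0.61,0,0,0,5]]])

```text
clock: 46.35
ee_pos: [0.6534, 0.1955, 0.194]
tool_rot: [-90.0, -0.0, -76.6]
wrist_force: [-0.4, -0.9, -1.5]
finger_gap: 0.219
```

```bash
python3 bolt.py; python3 - <<'E'
from h import *
p,W,c=cap("wrist"); np.savez("wC.npz",p=p,W=W,K=c[0],R=c[1],t=c[2])
for z in(.098,.1):print(z,"px of tip pred",proj([.6533,.1957,z],c),"hole",proj([.6533,.1955,.09],c))
E
python3 hole.py wC.npz
```

```text
46.35 [0.65342408 0.19551553 0.19404015] [-8.99523841e+01 -3.26630701e-02 -7.66381615e+01] [-0.4 -0.9 -1.5] 0.21946597605716953
scene 116 zmin 0.09343031196728346 tilt deg x,y [-0.15486563  1.27862669] mean [0.6576152  0.19017262 0.14694076]
top 2
0.098 px of tip pred [281.27655441 215.75761382] hole [281.24819924 213.07060972]
0.1 px of tip pred [281.26740127 216.52144817] hole [281.24819924 213.07060972]
block rect px ((281.4601135253906, 210.868408203125), (65.7986831665039, 95.92959594726562), 3.6913859844207764) ctr [0.65307023 0.19713669 0.09      ]
tcp [0.65334846 0.1954973  0.19393606] bolt 727 zmin 0.07436107791525404 0.10916302580349219
0.05 [0.6529 0.2009 0.1441] [0.6478 0.1958 0.1408] [0.6598 0.2027 0.1479]
0.06 [0.653  0.201  0.1334] [0.6478 0.1968 0.1303] [0.6602 0.2024 0.1374]
0.07 [0.653  0.2011 0.124 ] [0.6478 0.1963 0.1202] [0.6594 0.2029 0.1279]
0.08 [0.6534 0.2012 0.1143] [0.6477 0.1961 0.1099] [0.659  0.2028 0.1178]
tip rows 211 [(211, np.int64(280), np.int64(290)), (214, np.int64(272), np.int64(290)), (217, np.int64(272), np.int64(291)), (220, np.int64(273), np.int64(291)), (223, np.int64(273), np.int64(291))]
```

```bash
python3 - <<'E'
from h import *
a=np.load("wC.npz")["p"][150:290,190:370];D=np.load("sceneB.npz");p=D["p"]
u,v=proj([.6534,.1955,.12],(D["K"],D["R"],D["t"])).astype(int)
b=cv2.resize(p[v-45:v+45,u-58:u+58],(180,140),interpolation=cv2.INTER_CUBIC)
save(np.hstack([a,b]),"fin.png",2.2)
E
```

```text
(no output)
```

View pics/fin.png

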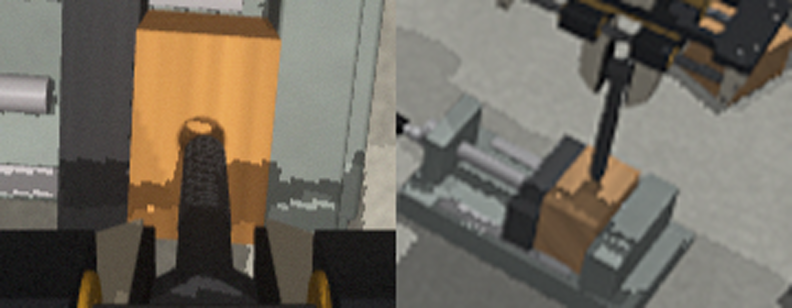

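The left view shows the hole rim centred at pixel (281,213), as predicted, with the point over it. The scene view shows the bolt upright, clear of the block. I'm handing in.

```bash
python3 -c "
from bench import manip
s=manip.sense();print(s['clock'],s['ee_pos'],s['finger_gap'],abs(s['qvel']).max());print(manip.job_done())"
```

```text
46.5 [0.65334846 0.1954973  0.19393606] 0.22132137421517759 0.1280217919790311
the job is handed in; nothing more can be done
None
```

I handed the job in at 46.5 s with the bolt held in place over the hole, but the vise clamp may not count as firm.

- **Clamp (doubtful):** I turned the crank clockwise until the jaw held the block flush against the fixed jaw, and pushed it to about 2.33–2.36 several times. The wrist force was about 85–100 N. Each time I let go, the crank sprang back to about 2.0 (cameras read 1.94–2.09), just where the block is met on both sides and short of the 2.3–2.5 you gave. A tilted pinch and pressing with the finger tips did not help. In the last images the block sits flush between both jaws.
- **Bolt (as asked):** My first close on the black `bolt_long` caught its head instead of the shank, so I reopened and gripped it by the head. I lifted it straight out and carried it with its point about 60 mm above the divider top.
- **Final hover:** The point is about 10 mm above the block by my reckoning. One rough scene depth reading put it lower, at about 3 mm. It is within about 1–1.5 mm of the hole's centre. The bolt is upright to about 1° and still. Wrist forces on the way down stayed near zero, so I saw no sign that it touched the block.
- **Other things:** I steered clear of the other bolts, the orange look-alike and the bystanders. I did not re-measure them at the end.

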